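Build the sieve stack on the shaker, fine to coarse

ROBOT

A 7-joint arm with a two-finger parallel gripper is mounted at the origin on a cart in front of the work surface, level with it; the furniture and walls round the work are solid. World frame = base frame: x ahead of the robot, y to its left, z up, the work surface at z = 0. Lengths are in m, angles in rad, forces in N, time in s.
With the tool pointing down it reaches from about 0.4 to 0.85 m from the base axis. Payload 4.5 kg.
Tool frame: the origin (TCP) lies midway between the tips of the shut fingers; the grasp point (between the pads) lies 19 mm behind it; z points along the fingers, y is the direction in which the jaws open and shut (so a half turn about z gives the same grasp; the last joint's range is limited). The gripper opens to 88 mm and grips with 3 to 60 N. Pads are 18 mm wide; open, the fingers measure 123 mm over their backs; the gripper's body (75 mm by 187 mm) begins 45 mm behind the grasp point.
Start: joints at [1.137, 0.689, -0.195, 1.565, 0.157, 0.902, -0.215], TCP at [0.282, -0.558, 0.239] pointing down, gripper open.
Joint ranges: [-3.01, 3.01], [-0.46, 2.08], [-1.47, 1.51], [0.13, 2.56], [-1, 4.14], [0.04, 2.09], [-2.66, 2.66]. Speed limits (rad/s): [2.57, 2.57, 3.14, 3.14, 3.14, 3.14, 3.14].

INTERFACE

Orientations are given as a unit quaternion [x, y, z, w].
In Python, from plant import r gives the robot as it stands. The module is installed in compiled form; this text tells all that it offers.
- The arm moves only by the tool carry_out, never from a script. Its argument "commands" is a list of rows, each a list of 6 numbers: the shift along the tool's x, y, z in m, then the turn, a rotation vector about the tool's x, y, z in degrees. In form: [[dx, dy, dz, wx, wy, wz], ...]. A call has 1 to 12 rows; each row is the pose to reach, as a shift and turn from the pose commanded when the call began, along the tool's axes at that moment; what a row does not reach only later rows make up. A row lasts 1/10 s, in which the tool goes at most 50 mm and 8.59 degrees, less where a joint would pass 70% of its speed; a pose out of reach is approached as far as the arm can. A call with a gripper value outside its range is refused whole. "fingers" is the closure in counts, from 0 (fully open) to 255 (shut), set as the call begins (left out, the last holds). The fingers move at their own pace and stop on an object; "grip_force" is the grip in N (left out, the last holds). Time passes only in rows, so rows that repeat a pose let the fingers close. It gives the time, the measured TCP pose, the force and the opening at its end, in the units of the state.
- r.get_state(): the state, without advancing time (a new reading comes with each control period).
- r.snapshot(name): name is "scene" or "side" or "wrist"; returns a dict with "img" (480x640x3 uint8, blue, green, red), "intrinsics" (3x3 intrinsics, pixels), "extrinsics" (4x4, takes a point from camera to world coordinates); the wrist camera has in their place "tool_from_camera" (4x4, takes a point from camera to tool coordinates, whose origin is the TCP and whose axes are the flange's). Camera axes: x right, y down, z forward; pixel columns grow to the right and rows downward; lengths in m; the calibration is good to about 2 mm. A picture is of the moment at which its call begins: read the wrist's pose just before it. There is no depth.
- r.finish_job(): hands the job in, once; it reports no verdict.
Trained networks look in a picture, given as the dict that the camera call returned (one of the last four; its "shot" number tells which), for a name from the list of things; names that differ only in an ending like _2 or _b are one class to them, and where a whole thing is asked for, a point or a joint stands for the part that bears it (a point fixed in the world has none). Each returns a list of dicts, best first, with "p" (0 to 1); they miss things now and then, are a little off and sometimes report something else, mostly with a low value. They report only what shows in the picture. A call takes as long as a camera call. They do not tell look-alikes from the thing itself.
- r.spot_in(picture, label): "xyz" ([x, y, z] in m, in world coordinates, good to about 4 mm: the middle of the surface that is visible of it).
- r.spot_point(picture, label): "xyz" ([x, y, z] in m, in world coordinates, good to about 4 mm: a listed point, or the origin of a listed thing).
The state is a dict: "clock": time; "q": joint angles; "qd": joint speeds; "joint_torque": joint torques, N m; "tool_pos": TCP position; "eef_rot": TCP orientation; "contact_force": force on the tool from outside, world axes, zero at the start; "moment": the same for the moment, N m; "opening": opening from 0.0 (shut) to 1.0 (fully open).
Only numpy, scipy, OpenCV 4.12 (cv2) and the standard library are available. Lean on these libraries where they do the work, as an engineer would, in place of code of your own. Each camera call takes 0.05 s, during which the arm holds its last target.

TASK

Get the sieve shaker ready for the next sample by building the sieve stack on its receiver pan, one part at a time: first the fine blue sieve in the pan, on it the medium yellow one, then the coarse red one, and last the lid with the black knob. Every part must be fully nested in the one below it, level, and let go. Leave the beaker, the petri dish and the vial where they stand.

Things in the scene. Friction and masses are not known exactly. Their poses are not given: they have to be found in the camera images.
- shaker: Sieve shaker: white box 100 x 90 mm with a black top, standing fixed on the worktop, with a small steel receiver pan (56 mm outside, 50 mm inside diameter, open above) built in upright at its centre. Origin: centre of its underside, at worktop height; z up.
- pan_rim (a point): Centre of the receiver pan's open top rim, on the shaker's axis, 55 mm above the worktop. The pan is 16 mm deep. A sieve seated in it has its origin 8 mm below this point.
- sieve_blue: Loose round sieve, blue plastic frame, fine mesh; 56 mm diameter, 34 mm high, 70 g, standing on its foot. Origin: centre of underside; z up. Foot (lowest 8 mm, grey, tapers 44 to 37 mm diameter) nests in the open 50 mm rim below, 3 mm play all round; frame (z 8 to 34 mm, straight; grip across it) then rests on that rim. Own top rim alike: the next part's origin comes 26 mm above this one's.
- sieve_yellow: Loose round sieve, yellow plastic frame, medium mesh; 56 mm diameter, 34 mm high, 70 g, standing on its foot. Origin: centre of underside; z up. Foot (lowest 8 mm, grey, tapers 44 to 37 mm diameter) nests in the open 50 mm rim below, 3 mm play all round; frame (z 8 to 34 mm, straight; grip across it) then rests on that rim. Own top rim alike: the next part's origin comes 26 mm above this one's.
- sieve_red: Loose round sieve, red plastic frame, coarse mesh; 56 mm diameter, 34 mm high, 70 g, standing on its foot. Origin: centre of underside; z up. Foot (lowest 8 mm, grey, tapers 44 to 37 mm diameter) nests in the open 50 mm rim below, 3 mm play all round; frame (z 8 to 34 mm, straight; grip across it) then rests on that rim. Own top rim alike: the next part's origin comes 26 mm above this one's.
- lid: Loose bright steel lid with an upright black knob, 56 mm diameter, 36 mm high in all, 70 g, standing on its foot. Origin: centre of underside; z up. Grey foot (lowest 8 mm, tapers 44 to 37 mm) as on the sieves, nests in a sieve's open rim with 3 mm play; disc z 8 to 14 mm; knob 22 mm diameter, z 14 to 36 mm, to be gripped.
- beaker: Bystander: clear glass beaker, open on top, 53 mm diameter, 70 mm high, standing loose on the worktop. Origin: centre of its underside; z up.
- petri: Bystander: closed petri dish with peach-coloured filling, 62 mm diameter, 14 mm high, lying loose on the worktop. Origin: centre of its underside; z up.
- vial: Bystander: small glass vial with a white cap and yellowish content, 27 mm diameter, 64 mm high, standing loose on the worktop. Origin: centre of its underside; z up.
Things that resemble listed ones, but are neither listed nor needed, are in the scene too. What is shaped like the lid but orange is not meant.

How it is judged:
By the outcome, as a careful person would: the job done as asked, in the order asked, and still so for the second after the job is handed in, with the robot touching nothing.
It also fails if it takes over 96 s, if anything falls off the work surface, if the arm or the gripper's body presses on something with over 40 N, if the wrist force passes 120 N, or if a joint passes its speed limit or range.

## Working session

There is one attempt and no reset: what is moved stays moved. The work goes in short steps, Python scripts to look and compute and a tool call to move; the robot and the scene stay as the last step left them, time stands still between calls to the robot, and variables do not carry over. Pictures are saved under pics/ and viewed, and the job is handed in when it is done.

Besides the shell and the picture viewer there is one more tool, called after "Emit:" as name([rows], argument=value, ...), one row to a line, values as JSON. carry_out: Moves the arm, as the interface text tells. Its arguments: {"type":"object","properties":{"commands":{"type":"array","items":{"type":"array","items":{"type":"number"}}},"fingers":{"type":"number"},"grip_force":{"type":"number"}},"required":["commands"]}

```bash
ls; mkdir -p pics; cat > h.py <<'E'
import numpy as np, cv2
from scipy.spatial.transform import Rotation as R
from plant import r
np.set_printoptions(precision=4,suppress=True)
def st():
    s=r.get_state(); print('t',s['clock'],'pos',np.array(s['tool_pos']),'rot',np.array(s['eef_rot']),'F',np.array(s['contact_force']),'open',s['opening'],'q',np.array(s['q'])); return s
def snap(n,f):
    p=r.snapshot(n); cv2.imwrite('pics/'+f,p['img']); return p
E
python3 - <<'E'
from h import *
s=st()
print(R.from_quat(s['eef_rot']).as_matrix())
for n in ['scene','side']:
    p=snap(n,n+'0.png'); print(n,p['shot'],p['intrinsics'],p['extrinsics'])
    for l in ['shaker','pan_rim','sieve_blue','sieve_yellow','sieve_red','lid','beaker','petri','vial']:
        for d in r.spot_point(p,l): print(l,round(d['p'],2),np.array(d['xyz']))
E
```

```text
pics
t 0.0 pos [ 0.2815 -0.5573  0.2379] rot [ 0.9728  0.2318 -0.0003 -0.0008] F [-0.2859 -0.1031  0.2126] open 1.0003935516900553 q [ 1.1368  0.69   -0.1945  1.5663  0.1573  0.9025 -0.2151]
[[ 0.8925  0.451  -0.0009]
 [ 0.451  -0.8925  0.0015]
 [-0.0001 -0.0018 -1.    ]]
scene 1 [[540.0827   0.     314.0655]
 [  0.     540.0827 250.1791]
 [  0.       0.       1.    ]] [[-0.8107 -0.4357  0.391  -0.0542]
 [-0.5854  0.6111 -0.5329  0.8183]
 [-0.0068 -0.6609 -0.7504  1.1776]
 [ 0.      0.      0.      1.    ]]
shaker 0.85 [ 0.5456 -0.1088 -0.0019]
pan_rim 0.86 [ 0.5475 -0.107   0.0559]
sieve_blue 0.73 [ 0.5619  0.3499 -0.0064]
sieve_blue 0.2 [0.4033 0.3659 0.0027]
sieve_yellow 0.56 [0.4023 0.3662 0.0014]
sieve_red 0.81 [0.3998 0.2152 0.0037]
sieve_red 0.46 [ 0.5459 -0.1085  0.0549]
lid 0.75 [ 0.3628 -0.2986 -0.0008]
lid 0.66 [ 0.6707 -0.1617  0.0041]
beaker 0.71 [ 0.7093 -0.0275  0.0038]
petri 0.63 [ 0.6907  0.3868 -0.0034]
vial 0.65 [ 0.5633  0.3492 -0.0036]
vial 0.56 [ 0.4299 -0.1948  0.0029]
side 2 [[508.2934   0.     315.8325]
 [  0.     508.2934 237.3954]
 [  0.       0.       1.    ]] [[ 0.9701 -0.1161  0.2132  0.313 ]
 [-0.2425 -0.5005  0.8311 -0.8432]
 [ 0.0102 -0.8579 -0.5137  0.6329]
 [ 0.      0.      0.      1.    ]]
shaker 0.89 [ 0.5472 -0.1082  0.0025]
pan_rim 0.88 [ 0.548  -0.1116  0.0555]
sieve_blue 0.66 [ 0.5615  0.355  -0.0009]
sieve_yellow 0.67 [ 0.4044  0.359  -0.0021]
sieve_red 0.85 [0.397  0.2111 0.0011]
sieve_red 0.47 [ 0.5471 -0.1082  0.0528]
sieve_red 0.36 [ 0.7103 -0.0246  0.0015]
lid 0.56 [ 0.3603 -0.294   0.0019]
lid 0.22 [ 0.5494 -0.1111  0.0522]
beaker 0.57 [ 0.7118 -0.0248  0.0014]
petri 0.68 [ 0.6938  0.3857 -0.0009]
vial 0.57 [ 0.434  -0.1991 -0.0016]
```

View pics/scene0.png

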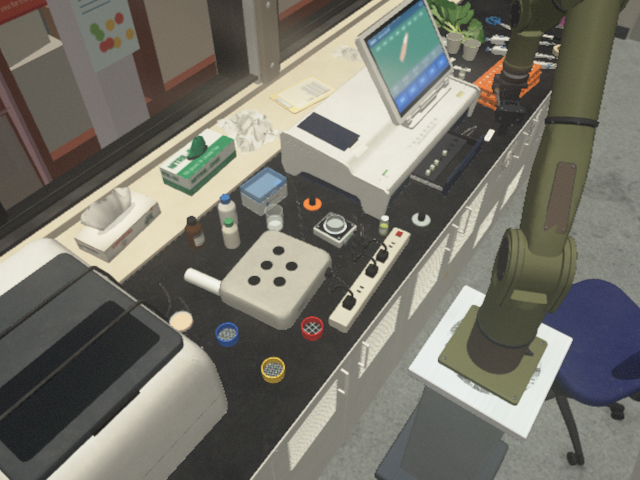

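View pics/side0.png

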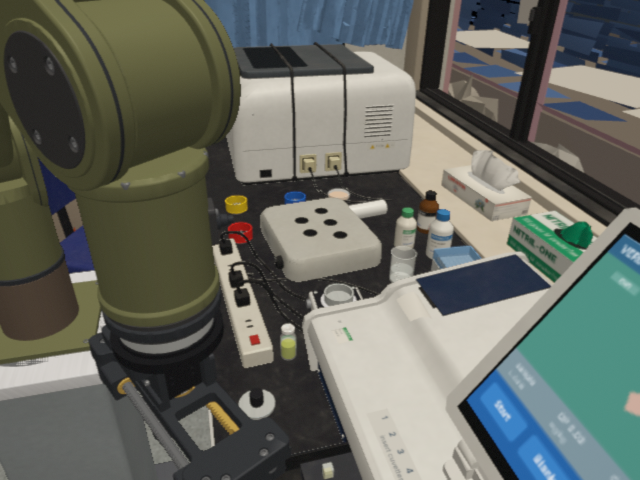

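```bash
python3 - <<'E'
import cv2
a=cv2.imread('pics/scene0.png');b=cv2.imread('pics/side0.png')
cv2.imwrite('pics/c1.png',cv2.resize(a[150:400,140:460],None,fx=2.5,fy=2.4,interpolation=cv2.INTER_CUBIC))
cv2.imwrite('pics/c2.png',cv2.resize(b[170:430,190:500],None,fx=2.5,fy=2.3,interpolation=cv2.INTER_CUBIC))
E
```

```text
(no output)
```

View pics/c1.png

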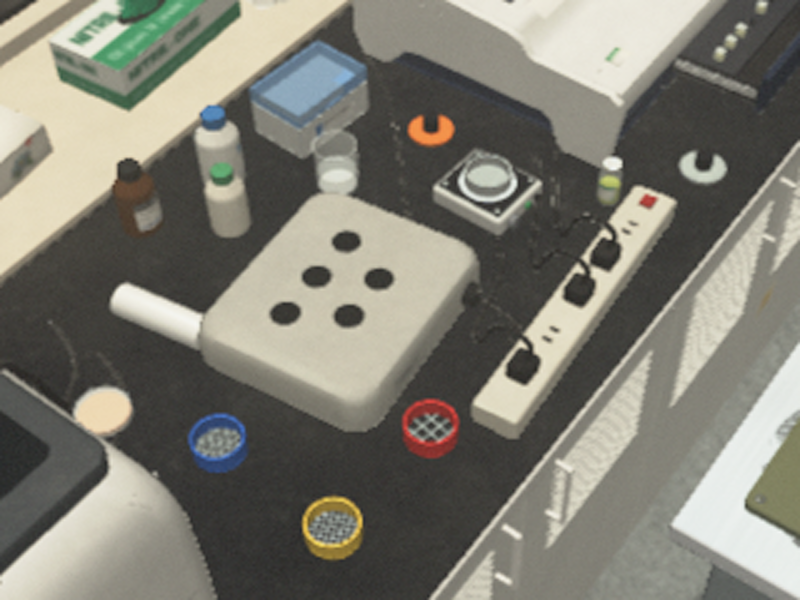

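View pics/c2.png

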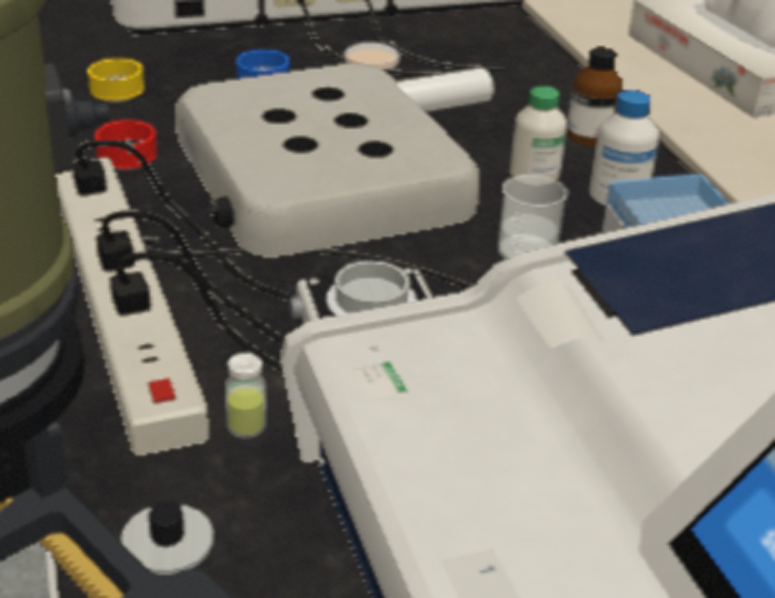

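```bash
cat >> h.py <<'E'
def ray(p,u,v):
    K=np.array(p['intrinsics']);E=np.array(p['extrinsics'])
    d=E[:3,:3]@np.linalg.inv(K)@np.array([u,v,1.]); return E[:3,3],d
def onz(p,u,v,z):
    o,d=ray(p,u,v); return o+d*(z-o[2])/d[2]
def tri(a,ua,b,ub):
    o1,d1=ray(a,*ua);o2,d2=ray(b,*ub)
    d1=d1/np.linalg.norm(d1);d2=d2/np.linalg.norm(d2)
    s=np.linalg.lstsq(np.c_[d1,-d2],o2-o1,rcond=None)[0]
    x=o1+s[0]*d1;y=o2+s[1]*d2; return (x+y)/2,np.linalg.norm(x-y)
E
python3 - <<'E'
from h import *
a=r.snapshot('scene');b=r.snapshot('side')
c1=lambda u,v:(140+u/2.5,150+v/2.4)
c2=lambda u,v:(190+u/2.5,170+v/2.3)
print('base corner',onz(a,*c1(603,165),0),onz(b,*c2(310,460),0), onz(b,*c2(330,465),0))
print('analyser base left foot',onz(a,*c1(370,58),0))
print('machine top corner', tri(a,c1(585,108),b,c2(292,350)))
print('notch',tri(a,c1(470,28),b,c2(500,275)))
print('heater corner near red/ front',tri(a,c1(355,400),b,c2(190,100)))
print('heater corner near shaker',tri(a,c1(470,255),b,c2(255,215)))
print('heater base',onz(a,*c1(355,430),0),onz(a,*c1(475,290),0),onz(a,*c1(205,355),0))
print('heater top@.06',onz(a,*c1(355,400),0.06),onz(a,*c1(475,255),0.06),onz(a,*c1(205,320),0.06),onz(a,*c1(330,195),0.06))
print('strip top',tri(a,c1(480,410),b,c2(75,170)), tri(a,c1(675,195),b,c2(205,400)),tri(a,c1(525,360),b,c2(88,160)))
E
```

```text
base corner [ 0.4672 -0.2409  0.    ] [ 0.4669 -0.2413  0.    ] [ 0.4788 -0.2493  0.    ]
analyser base left foot [ 0.8266 -0.2401  0.    ]
machine top corner (array([ 0.4738, -0.2212,  0.097 ]), np.float64(0.03278699939623967))
notch (array([ 0.6253, -0.214 ,  0.1411]), np.float64(0.054542060106074784))
heater corner near red/ front (array([0.4678, 0.2435, 0.047 ]), np.float64(0.0042150996206893636))
heater corner near shaker (array([0.4857, 0.0134, 0.049 ]), np.float64(0.006876072659263393))
heater base [0.468  0.2498 0.    ] [0.4777 0.0188 0.    ] [0.6613 0.2656 0.    ]
heater top@.06 [0.4641 0.2499 0.06  ] [0.4798 0.0174 0.06  ] [0.6568 0.2586 0.06  ] [0.6677 0.036  0.06  ]
strip top (array([0.357 , 0.1681, 0.025 ]), np.float64(0.02220520175338051)) (array([ 0.3799, -0.2132,  0.0393]), np.float64(0.04605976242539398)) (array([0.3548, 0.1113, 0.0642]), np.float64(0.003458304839856005))
```

Emit:
carry_out([
  [0.4,-0.42,0,0,0,-63.2],
  [0.4,-0.42,0,0,0,-63.2],
  [0.4,-0.42,0,0,0,-63.2],
  [0.4,-0.42,0,0,0,-63.2],
  [0.4,-0.42,0,0,0,-63.2],
  [0.4,-0.42,0,0,0,-63.2],
  [0.4,-0.42,0,0,0,-63.2],
  [0.4,-0.42,0,0,0,-63.2],
  [0.4,-0.42,0,0,0,-63.2],
  [0.4,-0.42,0,0,0,-63.2],
  [0.4,-0.42,0,0,0,-63.2],
  [0.4,-0.42,0,0,0,-63.2],
], fingers=0, grip_force=20)

```text
clock: 2.3
tool_pos: [0.4507, 0.0018, 0.2392]
eef_rot: [0.705, 0.709, 0.002, 0.0]
contact_force: [-0.7, -0.8, -0.4]
opening: 0.999
```

```bash
python3 - <<'E'
from h import *
s=st()
print(R.from_quat(s['eef_rot']).as_matrix())
p=snap('wrist','w1.png'); print(p['intrinsics'],p['tool_from_camera'])
E
```

```text
t 2.3 pos [0.4507 0.0018 0.2392] rot [0.7055 0.7087 0.0015 0.0002] F [-0.6512 -0.8092 -0.3507] open 0.9985572675864909 q [ 0.2123  0.4952 -0.4744  2.0613  0.3589  0.6613 -0.4948]
[[-0.0046  1.      0.0023]
 [ 1.      0.0046  0.0019]
 [ 0.0019  0.0024 -1.    ]]
[[401.68     0.     325.2261]
 [  0.     401.68   237.4033]
 [  0.       0.       1.    ]] [[ 0.0001 -0.9539 -0.3     0.0781]
 [ 1.      0.0003 -0.0006  0.0006]
 [ 0.0006 -0.3     0.9539 -0.1464]
 [ 0.      0.      0.      1.    ]]
```

View pics/w1.png

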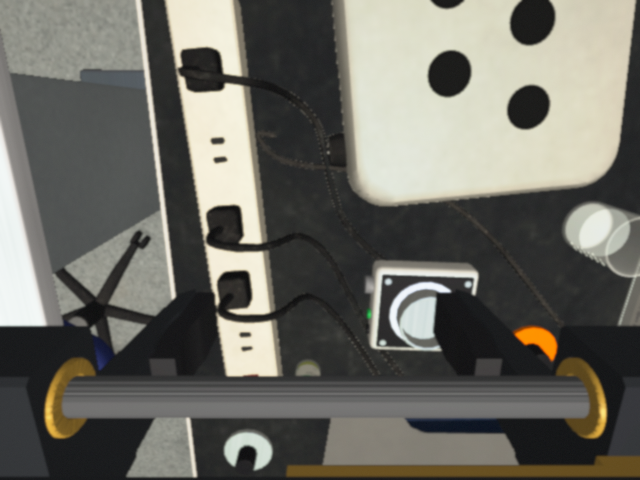

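Emit:
carry_out([
  [-0.15,0.096,0.04,0,0,0],
  [-0.15,0.096,0.084,0,0,0],
  [-0.15,0.096,0.084,0,0,0],
  [-0.15,0.096,0.084,0,0,0],
  [-0.15,0.096,0.084,0,0,0],
  [-0.15,0.096,0.084,0,0,0],
  [-0.15,0.096,0.084,0,0,0],
])

```text
clock: 3.05
tool_pos: [0.5454, -0.1513, 0.1553]
eef_rot: [0.707, 0.708, 0.0, -0.0]
contact_force: [-0.4, 0.0, -0.1]
opening: 0.999
```

```bash
cat >> h.py <<'E'
def wsnap(f):
    s=r.get_state(); p=snap('wrist',f)
    T=np.eye(4);T[:3,:3]=R.from_quat(s['eef_rot']).as_matrix();T[:3,3]=s['tool_pos']
    q=dict(intrinsics=p['intrinsics'],extrinsics=T@np.array(p['tool_from_camera']))
    return s,p,q
E
python3 - <<'E'
from h import *
s=st(); s,p,q=wsnap('w2.png')
for l in ['pan_rim','shaker']:
    for d in r.spot_point(p,l): print(l,d['p'],np.array(d['xyz']))
E
```

```text
t 3.05 pos [ 0.5454 -0.1513  0.1553] rot [ 0.7065  0.7077  0.0005 -0.0002] F [-0.3763  0.0266 -0.1311] open 0.9991028108931856 q [ 0.4337  0.7504 -0.4165  1.8181  0.4591  0.6695 -0.2473]
pan_rim 0.97 [ 0.5456 -0.1085  0.056 ]
shaker 0.88 [ 0.5498 -0.1077 -0.0028]
```

View pics/w2.png

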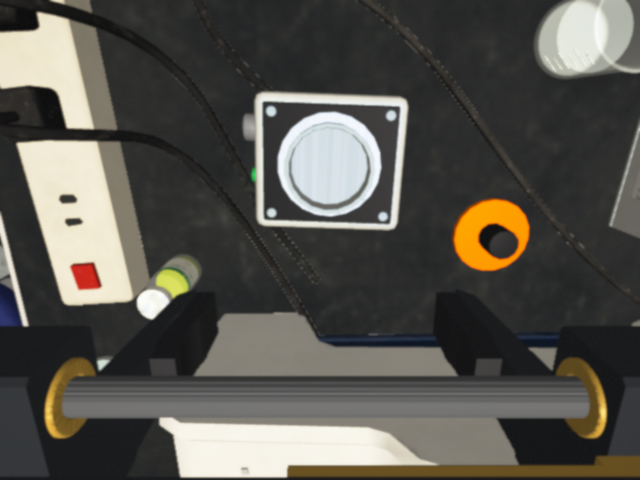

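```bash
python3 - <<'E'
import cv2
a=cv2.imread('pics/w2.png')
cv2.imwrite('pics/c3.png',cv2.resize(a[85:240,240:420],None,fx=4,fy=3.8,interpolation=cv2.INTER_CUBIC))
E
```

```text
(no output)
```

View pics/c3.png

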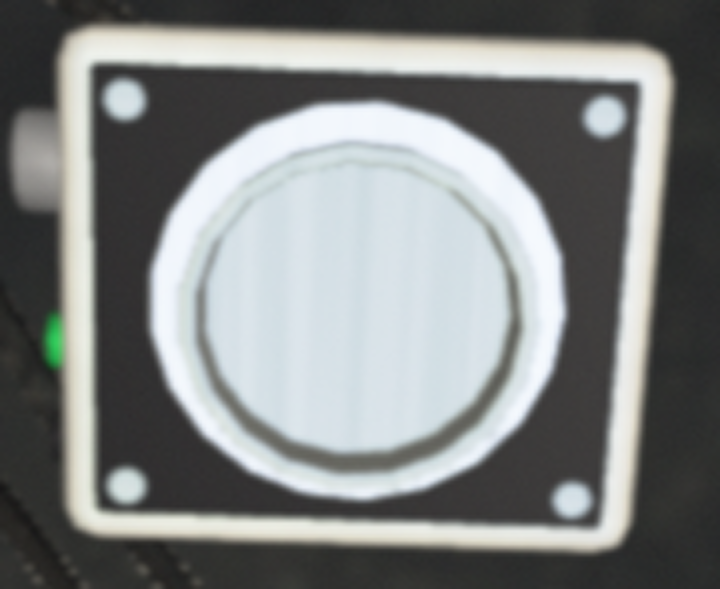

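```bash
python3 - <<'E'
from h import *
s,p,q=wsnap('w2b.png')
print(onz(q,329.75,168,0.055), onz(q,240+197/4,168,.055),onz(q,240+521/4,168,.055),onz(q,329.75,85+163/3.8,.055),onz(q,329.75,85+470/3.8,.055))
E
```

```text
[ 0.5488 -0.1064  0.055 ] [ 0.5241 -0.1064  0.055 ] [ 0.5736 -0.1063  0.055 ] [ 0.5487 -0.0827  0.055 ] [ 0.549  -0.1319  0.055 ]
```

Emit:
carry_out([
  [0.4,0.015,0,0,0,0],
  [0.4,0.015,0,0,0,0],
  [0.4,0.015,0,0,0,0],
  [0.4,0.015,0,0,0,0],
  [0.4,0.015,0,0,0,0],
  [0.4,0.015,0,0,0,0],
  [0.4,0.015,0,0,0,0],
  [0.4,0.015,0,0,0,0],
  [0.4,0.015,0,0,0,0],
])

```text
clock: 4.15
tool_pos: [0.5582, 0.2594, 0.1561]
eef_rot: [0.703, 0.712, 0.004, -0.003]
contact_force: [-0.6, 0.4, 0.5]
opening: 1.002
```

```bash
python3 - <<'E'
from h import *
s=st(); s,p,q=wsnap('w3.png')
for l in ['sieve_blue','sieve_yellow','sieve_red']:
    for d in r.spot_point(p,l): print(l,d['p'],np.array(d['xyz']))
a=r.snapshot('scene'); print(onz(a,202,348,0),onz(a,230,390,0),onz(a,175,300,0))
E
```

```text
t 4.15 pos [0.5582 0.2594 0.1561] rot [ 0.7025  0.7117  0.0041 -0.0029] F [-0.6486  0.4269  0.486 ] open 1.0016835573549603 q [-0.3074  0.793  -0.3564  1.6715  0.3672  0.7368 -0.8258]
sieve_blue 0.85 [ 0.5605  0.3511 -0.0006]
sieve_yellow 0.94 [0.4027 0.3619 0.0027]
sieve_red 0.58 [ 0.3984  0.2106 -0.0016]
[0.5969 0.4107 0.    ] [0.4632 0.4555 0.    ] [0.7597 0.3445 0.    ]
```

View pics/w3.png

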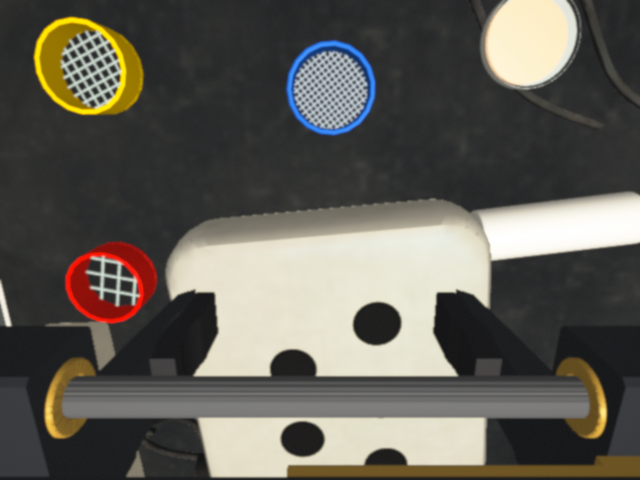

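Emit:
carry_out([
  [0.051,0.002,0.022,0,0,0],
  [0.051,0.002,0.022,0,0,0],
  [0.051,0.002,0.022,0,0,0],
  [0.051,0.002,0.022,0,0,0],
])

```text
clock: 4.8
tool_pos: [0.563, 0.2961, 0.1327]
eef_rot: [0.708, 0.706, -0.001, 0.001]
contact_force: [1.0, -1.3, -0.6]
opening: 0.995
```

```bash
cat >> h.py <<'E'
HUE={'blue':[(100,130)],'yellow':[(18,35)],'red':[(0,8),(172,180)]}
def seg(img,c):
    h=cv2.cvtColor(img,cv2.COLOR_BGR2HSV);m=np.zeros(h.shape[:2],np.uint8)
    for lo,hi in HUE[c]: m|=cv2.inRange(h,(lo,110,60),(hi,255,255))
    return m
def rim(p,q,c,z=0.034):
    # inner hole and outer contour ellipses, projected at rim height
    m=seg(p['img'],c); cs,hi=cv2.findContours(m,cv2.RETR_CCOMP,cv2.CHAIN_APPROX_NONE)
    i=max([k for k in range(len(cs)) if hi[0][k][3]<0],key=lambda k:cv2.contourArea(cv2.convexHull(cs[k])))
    # back-project the outer hull at z and fit circle
    pts=cv2.convexHull(cs[i])[:,0,:]
    w=np.array([onz(q,u,v,z)[:2] for u,v in pts.astype(float)]);e=cv2.fitEllipse(cs[i])
    (cx,cy),rad=cv2.minEnclosingCircle((w*1000).astype(np.float32))
    print(c,'ellipse px',e,'-> world',onz(q,*e[0],z),'enclosing circle mm',cx,cy,2*rad,'x',w[:,0].min(),w[:,0].max(),'y',w[:,1].min(),w[:,1].max())
    return m
E
python3 - <<'E'
from h import *
s=st(); s,p,q=wsnap('w4.png'); m=rim(p,q,'blue'); cv2.imwrite('pics/m4.png',m)
for d in r.spot_point(p,'sieve_blue'): print(d['p'],np.array(d['xyz']))
c=cv2.resize(p['img'][100:260,240:420],None,fx=4,fy=3.7,interpolation=cv2.INTER_CUBIC);cv2.imwrite('pics/c4.png',c)
E
```

```text
t 4.8 pos [0.563  0.2961 0.1327] rot [ 0.7078  0.7064 -0.0007  0.0007] F [ 0.9536 -1.2912 -0.5676] open 0.994813037213955 q [-0.3794  0.848  -0.3301  1.6142  0.37    0.7429 -0.8828]
blue ellipse px ((320.9118347167969, 147.5828094482422), (94.57889556884766, 96.27679443359375), 175.94944763183594) -> world [0.561  0.3532 0.034 ] enclosing circle mm 560.9579467773438 352.1351318359375 57.3693733215332 x 0.532294123372292 0.5892807117539453 y 0.3238067674084507 0.3806487502899829
0.9 [0.558  0.353  0.0003]
```

View pics/w4.png

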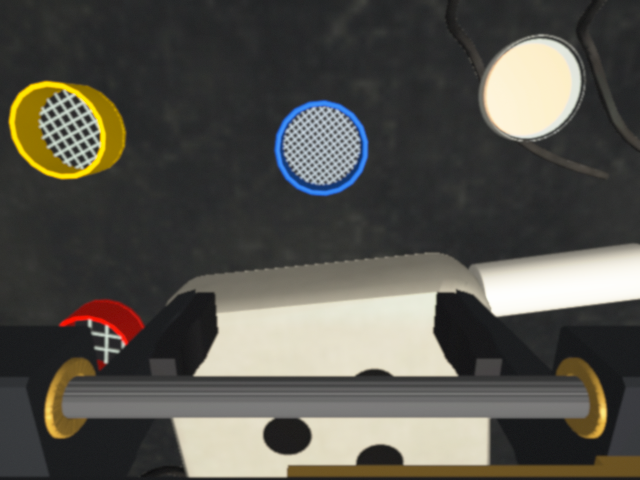

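```bash
python3 - <<'E'
from h import *
st()
E
```

```text
t 4.9 pos [0.5633 0.296  0.1331] rot [ 0.708   0.7062 -0.0003  0.0008] F [ 0.5782 -0.4393 -0.019 ] open 0.9967385798152271 q [-0.3791  0.8475 -0.33    1.614   0.3699  0.7428 -0.883 ]
```

Emit:
carry_out([
  [0.056,-0.002,0.04,0,0,0],
  [0.056,-0.002,0.07,0,0,0],
  [0.056,-0.002,0.07,0,0,0],
  [0.056,-0.002,0.1,0,0,0],
  [0.056,-0.002,0.115,0,0,0],
  [0.056,-0.002,0.125,0,0,0],
  [0.056,-0.002,0.125,0,0,0],
  [0.056,-0.002,0.125,0,0,0],
])

```text
clock: 5.7
tool_pos: [0.5612, 0.3542, 0.0087]
eef_rot: [0.707, 0.707, 0.001, 0.0]
contact_force: [0.6, 0.2, 0.1]
opening: 1.001
```

Emit:
carry_out([
  [0,0,0,0,0,0],
  [0,0,0,0,0,0],
  [0,0,0,0,0,0],
  [0,0,0,0,0,0],
  [0,0,0,0,0,0],
  [0,0,0,0,0,0],
], fingers=255, grip_force=20)

```text
clock: 6.3
tool_pos: [0.5605, 0.3545, 0.0079]
eef_rot: [0.707, 0.707, 0.0, 0.0]
contact_force: [-0.2, -0.6, 2.3]
opening: 0.622
```

```bash
python3 - <<'E'
from h import *
st(); s,p,q=wsnap('w5.png'); rim(p,q,'blue',0.034)
E
```

```text
t 6.3 pos [0.5605 0.3545 0.0079] rot [0.707  0.7072 0.0001 0.0001] F [-0.1902 -0.5838  2.3453] open 0.6223275224190963 q [-0.4966  1.0507 -0.2633  1.5586  0.4194  0.5883 -0.9846]
blue ellipse px ((325.1706848144531, 329.0042724609375), (131.40982055664062, 155.37725830078125), 90.72618865966797) -> world [0.5611 0.3623 0.034 ] enclosing circle mm 560.9254760742188 358.77374267578125 61.030029296875 x 0.5326289501051668 0.5891476254650571 y 0.34355117260898493 0.389224049760352
```

View pics/w5.png

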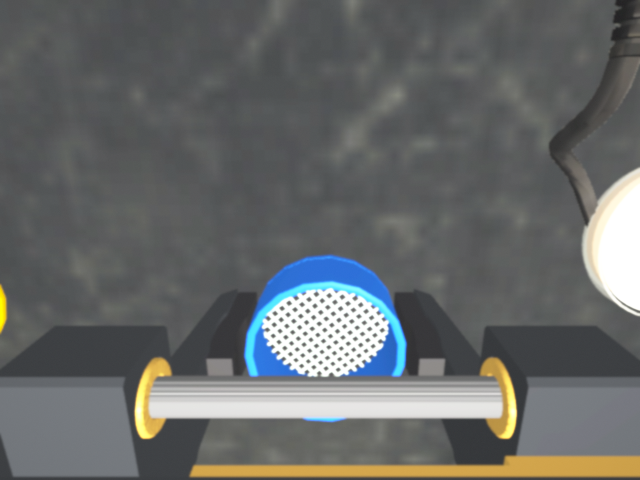

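```bash
python3 - <<'E'
from h import *
s,p,q=wsnap('w5b.png')
for v in (282,420): print(onz(q,325.5,v,0.034))
print(onz(q,245,345,0.034),onz(q,406,345,0.034))
E
```

```text
[0.5612 0.3795 0.034 ]
[0.5612 0.3246 0.034 ]
[0.5336 0.3561 0.034 ] [0.5888 0.3561 0.034 ]
```

Emit:
carry_out([
  [0,0,-0.02,0,0,0],
  [0,0,-0.06,0,0,0],
  [0,0,-0.1,0,0,0],
  [-0.03,0,-0.13,0,0,0],
  [-0.08,-0.003,-0.13,0,0,0],
  [-0.13,-0.006,-0.13,0,0,0],
  [-0.18,-0.012,-0.13,0,0,0],
  [-0.23,-0.012,-0.13,0,0,0],
  [-0.28,-0.012,-0.13,0,0,0],
  [-0.33,-0.012,-0.13,0,0,0],
  [-0.38,-0.012,-0.13,0,0,0],
  [-0.42,-0.012,-0.13,0,0,0],
])

```text
clock: 7.6
tool_pos: [0.5478, -0.0693, 0.1375]
eef_rot: [0.708, 0.706, -0.001, 0.0]
contact_force: [0.8, -0.8, -1.0]
opening: 0.62
```

```bash
python3 - <<'E'
from h import *
st();r.snapshot('side');r.snapshot('side');st()
E
```

```text
t 7.6 pos [ 0.5478 -0.0693  0.1375] rot [ 0.7079  0.7063 -0.0008  0.0002] F [ 0.8374 -0.7623 -1.017 ] open 0.6200542028293337 q [ 0.2682  0.7605 -0.3826  1.8718  0.4752  0.601  -0.4194]
t 7.7 pos [ 0.5472 -0.0749  0.137 ] rot [ 0.7113  0.7029 -0.003   0.0014] F [-0.9129  0.1773 -0.3104] open 0.6203000142252582 q [ 0.2721  0.7609 -0.3766  1.8711  0.4761  0.602  -0.4212]
```

Emit:
carry_out([
  [-0.034,0,0.03,0,0,0],
  [-0.034,0,0.05,0,0,0],
  [-0.034,0,0.05,0,0,0],
  [-0.034,0,0.05,0,0,0],
  [-0.034,0,0.05,0,0,0],
])

```text
clock: 8.2
tool_pos: [0.5495, -0.098, 0.0888]
eef_rot: [0.706, 0.708, 0.001, 0.0]
contact_force: [-0.2, 0.0, -1.2]
opening: 0.621
```

```bash
python3 - <<'E'
from h import *
st();s,p,q=wsnap('w6.png');st();a=snap('scene','s6.png');b=snap('side','d6.png')
cv2.imwrite('pics/c6.png',np.hstack([cv2.resize(a['img'][190:270,285:385],(400,400)),cv2.resize(b['img'][250:350,290:390],(400,400))]))
E
```

```text
t 8.2 pos [ 0.5495 -0.098   0.0888] rot [0.7064 0.7079 0.001  0.0004] F [-0.2059  0.0377 -1.2322] open 0.6205332865760239 q [ 0.293   0.8408 -0.3382  1.8821  0.5324  0.5064 -0.4104]
t 8.25 pos [ 0.5495 -0.0983  0.0889] rot [0.7065 0.7078 0.001  0.0006] F [-0.0815  0.6611 -1.0348] open 0.6215509653000545 q [ 0.2932  0.8405 -0.3379  1.8821  0.5326  0.5063 -0.4105]
```

View pics/w6.png

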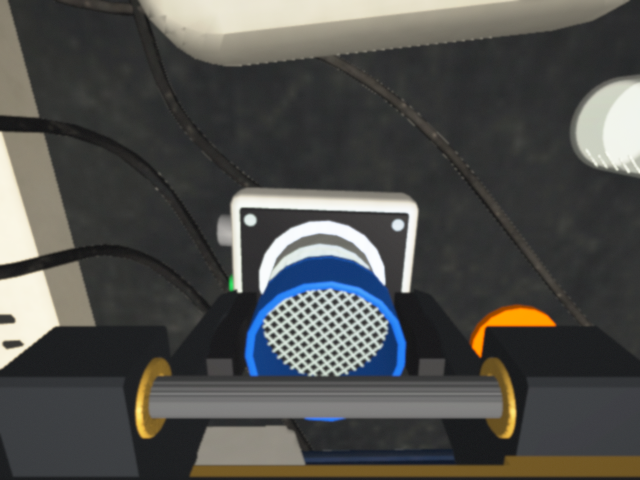

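View pics/c6.png

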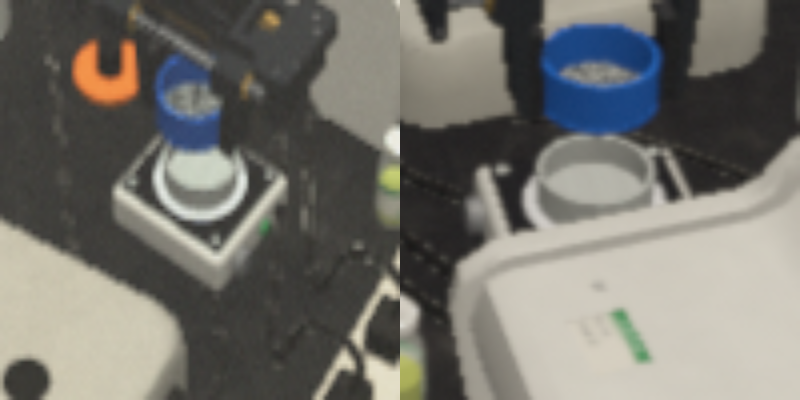

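Emit:
carry_out([
  [-0.006,-0.0015,0.01,0,0,0],
  [-0.006,-0.0015,0.015,0,0,0],
  [-0.006,-0.0015,0.02,0,0,0],
  [-0.006,-0.0015,0.025,0,0,0],
  [-0.006,-0.0015,0.03,0,0,0],
  [-0.006,-0.0015,0.03,0,0,0],
  [-0.006,-0.0015,0.03,0,0,0],
])

```text
clock: 9.05
tool_pos: [0.547, -0.1055, 0.0576]
eef_rot: [0.707, 0.707, -0.0, -0.0]
contact_force: [-0.1, 0.0, -1.7]
opening: 0.621
```

Emit:
carry_out([
  [-0.0005,0.001,0.002,0,0,0],
  [-0.0005,0.001,0.004,0,0,0],
  [-0.0005,0.001,0.004,0,0,0],
])

```text
clock: 9.35
tool_pos: [0.5485, -0.1062, 0.0549]
eef_rot: [0.707, 0.707, 0.0, 0.001]
contact_force: [-1.0, -0.7, 8.8]
opening: 0.624
```

Emit:
carry_out([
  [0,0,-0.001,0,0,0],
  [0,0,-0.001,0,0,0],
  [0,0,-0.001,0,0,0],
  [0,0,-0.001,0,0,0],
  [0,0,-0.001,0,0,0],
  [0,0,-0.03,0,0,0],
  [0,0,-0.08,0,0,0],
  [-0.04,0,-0.126,0,0,0],
  [-0.04,0,-0.126,0,0,0],
  [-0.04,0,-0.126,0,0,0],
], fingers=0)

```text
clock: 10.35
tool_pos: [0.5484, -0.1483, 0.1807]
eef_rot: [0.708, 0.706, 0.0, 0.001]
contact_force: [-0.3, 0.8, -1.6]
opening: 0.999
```

```bash
python3 - <<'E'
from h import *
st();s,p,q=wsnap('w7.png');rim(p,q,'blue',0.081)
for d in r.spot_point(p,'sieve_blue'): print(d['p'],np.array(d['xyz']))
b=snap('side','d7.png');a=snap('scene','s7.png')
cv2.imwrite('pics/c7.png',np.hstack([cv2.resize(p['img'][60:260,230:430],(400,400)),cv2.resize(b['img'][240:340,290:390],(400,400))]))
E
```

```text
t 10.35 pos [ 0.5484 -0.1483  0.1807] rot [0.7085 0.7058 0.0004 0.0015] F [-0.2601  0.7815 -1.5993] open 0.9992435580803142 q [ 0.4469  0.7186 -0.4514  1.7933  0.4473  0.7298 -0.2494]
blue ellipse px ((325.1375732421875, 174.70408630371094), (89.94307708740234, 90.46095275878906), 88.78496551513672) -> world [ 0.5493 -0.1074  0.081 ] enclosing circle mm 549.2155151367188 -108.55821990966797 56.76239013671875 x 0.5213929288114763 0.5774459632508194 y -0.13548549346065725 -0.08038618203215649
0.75 [ 0.5486 -0.1075  0.0468]
```

View pics/c7.png

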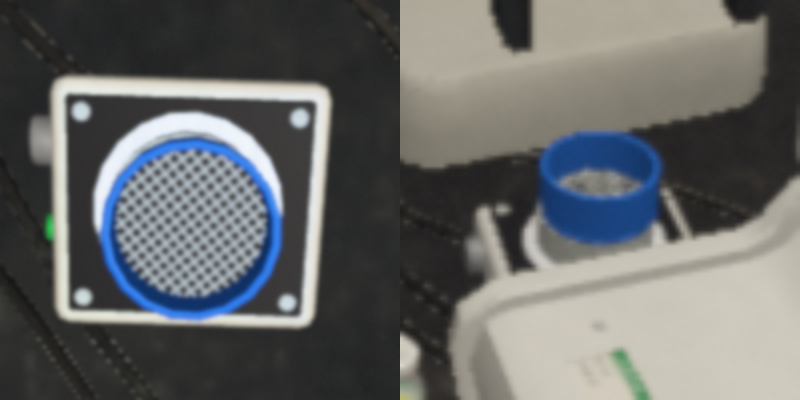

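Emit:
carry_out([
  [0.47,-0.146,0,0,0,0],
  [0.47,-0.146,0,0,0,0],
  [0.47,-0.146,0,0,0,0],
  [0.47,-0.146,0,0,0,0],
  [0.47,-0.146,0,0,0,0],
  [0.47,-0.146,0.02,0,0,0],
  [0.47,-0.146,0.03,0,0,0],
  [0.47,-0.146,0.047,0,0,0],
  [0.47,-0.146,0.047,0,0,0],
  [0.47,-0.146,0.047,0,0,0],
  [0.47,-0.146,0.047,0,0,0],
  [0.47,-0.146,0.047,0,0,0],
])

```text
clock: 11.75
tool_pos: [0.3996, 0.3251, 0.1313]
eef_rot: [0.705, 0.709, -0.002, -0.0]
contact_force: [-0.2, -0.7, -0.2]
opening: 1.001
```

```bash
python3 - <<'E'
from h import *
r.snapshot('side');s,p,q=wsnap('w8.png');rim(p,q,'yellow',0.034)
for d in r.spot_point(p,'sieve_yellow'): print(d['p'],np.array(d['xyz']))
st()
E
```

```text
yellow ellipse px ((332.7272033691406, 175.270263671875), (93.44538879394531, 94.21565246582031), 8.720645904541016) -> world [0.4056 0.3641 0.034 ] enclosing circle mm 405.3599548339844 363.0702819824219 58.140899658203125 x 0.37704316958130374 0.43436593842694426 y 0.3346515591924972 0.3917902283326979
0.97 [0.4026 0.3597 0.0026]
t 11.9 pos [0.4021 0.3221 0.1323] rot [ 0.7077  0.7065 -0.001   0.0005] F [-0.0092  0.7946 -0.1487] open 0.9943569828825111 q [-0.5926  0.7255 -0.2826  1.986   0.409   0.4868 -1.1744]
```

View pics/w8.png

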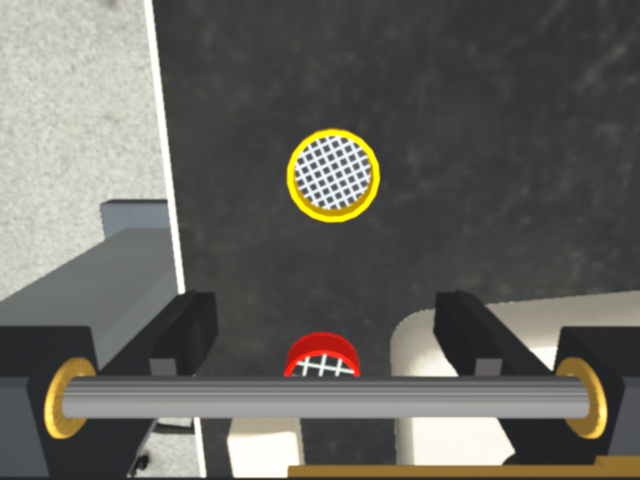

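Emit:
carry_out([
  [0.041,0.003,0.03,0,0,0],
  [0.041,0.003,0.06,0,0,0],
  [0.041,0.003,0.075,0,0,0],
  [0.041,0.003,0.095,0,0,0],
  [0.041,0.003,0.115,0,0,0],
  [0.041,0.003,0.124,0,0,0],
  [0.041,0.003,0.124,0,0,0],
  [0.041,0.003,0.124,0,0,0],
])

```text
clock: 12.7
tool_pos: [0.4056, 0.3645, 0.0093]
eef_rot: [0.707, 0.707, 0.0, 0.0]
contact_force: [-0.7, 0.8, 0.7]
opening: 1.003
```

Emit:
carry_out([
  [0,0,0.001,0,0,0],
  [0,0,0.001,0,0,0],
  [0,0,0.001,0,0,0],
  [0,0,0.001,0,0,0],
  [0,0,0.001,0,0,0],
  [0,0,0.001,0,0,0],
], fingers=255)

```text
clock: 13.3
tool_pos: [0.4051, 0.365, 0.008]
eef_rot: [0.707, 0.707, 0.0, 0.0]
contact_force: [-0.6, -1.4, 3.1]
opening: 0.633
```

```bash
cat >> h.py <<'E'
def held(f,c,z):
    s,p,q=wsnap(f); m=seg(p['img'],c); st()
    ys,xs=np.where(m[250:430]>0); print('px x',xs.min(),xs.max(),'y',ys.min()+250,ys.max()+250)
    # rows of image column at centre
    col=m[250:430,int((xs.min()+xs.max())/2)]; print('col transitions',np.where(np.diff(col.astype(int))!=0)[0]+251)
    return s,p,q
E
python3 - <<'E'
from h import *
s,p,q=held('w9.png','yellow',.034)
cv2.imwrite('pics/c9.png',cv2.resize(p['img'][240:430,220:430],None,fx=3,fy=3,interpolation=cv2.INTER_CUBIC))
E
```

```text
t 13.35 pos [0.4051 0.365  0.008 ] rot [0.7071 0.7071 0.0002 0.0001] F [ 0.3245 -0.1813  3.424 ] open 0.6332075920127666 q [-0.727   0.9621 -0.1534  1.9378  0.4778  0.2765 -1.2773]
px x 132 519 y 254 429
col transitions [254 288 417 422]
```

View pics/c9.png

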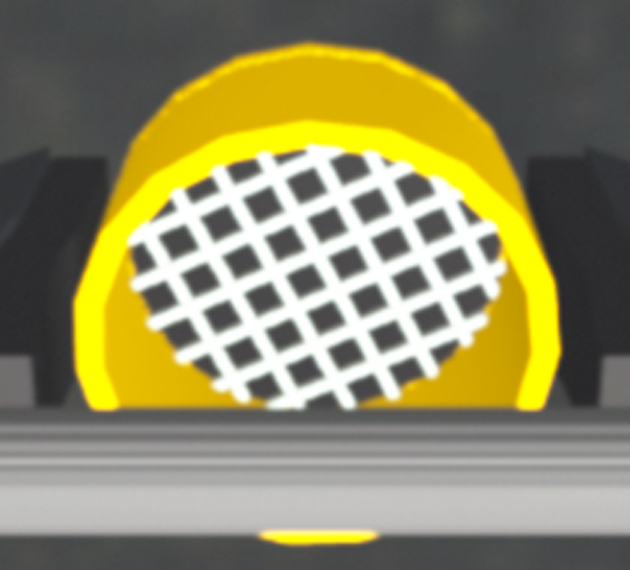

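Emit:
carry_out([
  [0,0,-0.02,0,0,0],
  [0,0,-0.06,0,0,0],
  [0,0,-0.1,0,0,0],
  [-0.03,0.01,-0.14,0,0,0],
  [-0.075,0.03,-0.14,0,0,0],
  [-0.12,0.05,-0.14,0,0,0],
  [-0.165,0.07,-0.14,0,0,0],
  [-0.21,0.09,-0.14,0,0,0],
  [-0.255,0.11,-0.14,0,0,0],
  [-0.3,0.13,-0.14,0,0,0],
  [-0.345,0.1435,-0.14,0,0,0],
  [-0.39,0.1435,-0.14,0,0,0],
])

```text
clock: 14.55
tool_pos: [0.5502, -0.0273, 0.1475]
eef_rot: [0.708, 0.707, 0.001, 0.001]
contact_force: [-0.4, 1.5, 0.5]
opening: 0.634
```

Emit:
carry_out([
  [-0.04,0,0,0,0,0],
  [-0.07,0,0.01,0,0,0],
  [-0.08,0,0.025,0,0,0],
  [-0.08,0,0.025,0,0,0],
  [-0.08,0,0.025,0,0,0],
  [-0.08,0,0.025,0,0,0],
  [-0.08,0,0.025,0,0,0],
])

```text
clock: 15.25
tool_pos: [0.5491, -0.103, 0.1233]
eef_rot: [0.706, 0.708, 0.001, 0.0]
contact_force: [-0.8, 0.8, -0.2]
opening: 0.63
```

```bash
python3 - <<'E'
from h import *
st();s,p,q=wsnap('w10.png');st()
E
```

```text
t 15.25 pos [ 0.5491 -0.103   0.1233] rot [0.706  0.7082 0.0007 0.0001] F [-0.7882  0.8125 -0.1603] open 0.6298398966052253 q [ 0.3429  0.7928 -0.4077  1.8615  0.5267  0.5945 -0.397 ]
t 15.3 pos [ 0.549  -0.1034  0.1232] rot [0.7062 0.708  0.0006 0.0002] F [-0.3899  0.715  -0.6043] open 0.6364927417749283 q [ 0.3432  0.7928 -0.4073  1.8615  0.5268  0.5945 -0.3969]
```

View pics/w10.png

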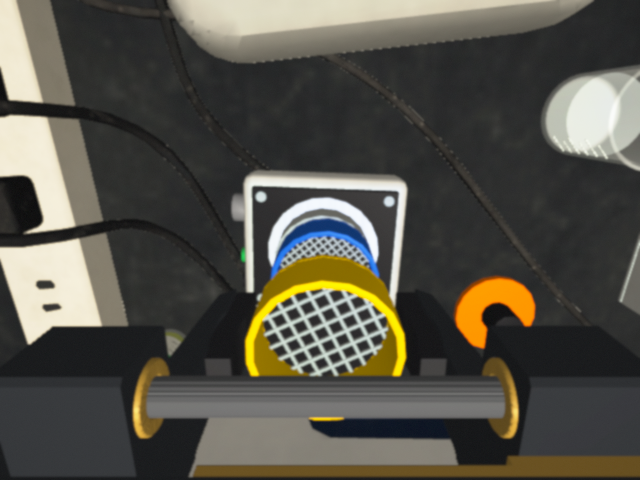

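Emit:
carry_out([
  [-0.003,-0.0005,0.01,0,0,0],
  [-0.003,-0.0005,0.02,0,0,0],
  [-0.003,-0.0005,0.028,0,0,0],
  [-0.003,-0.0005,0.034,0,0,0],
  [-0.003,-0.0005,0.039,0,0,0],
  [-0.003,-0.0005,0.039,0,0,0],
  [-0.003,-0.0005,0.039,0,0,0],
])

```text
clock: 16.0
tool_pos: [0.548, -0.1081, 0.0837]
eef_rot: [0.707, 0.707, 0.0, 0.0]
contact_force: [-0.0, -0.8, -0.4]
opening: 0.633
```

Emit:
carry_out([
  [0.002,0.0005,0.002,0,0,0],
  [0.002,0.0005,0.0035,0,0,0],
  [0.002,0.0005,0.004,0,0,0],
  [0.002,0.0005,0.004,0,0,0],
])

```text
clock: 16.4
tool_pos: [0.549, -0.1056, 0.0809]
eef_rot: [0.707, 0.707, 0.0, 0.001]
contact_force: [-1.7, 0.6, 8.3]
opening: 0.634
```

Emit:
carry_out([
  [0,0,-0.001,0,0,0],
  [0,0,-0.001,0,0,0],
  [0,0,-0.001,0,0,0],
  [0,0,-0.001,0,0,0],
  [0,0,-0.001,0,0,0],
  [0,0,-0.03,0,0,0],
  [0,0,-0.08,0,0,0],
  [-0.04,0,-0.126,0,0,0],
  [-0.04,0,-0.126,0,0,0],
  [-0.04,0,-0.126,0,0,0],
  [-0.04,0,-0.126,0,0,0],
], fingers=0)

```text
clock: 17.5
tool_pos: [0.5475, -0.1453, 0.2045]
eef_rot: [0.707, 0.707, -0.0, -0.001]
contact_force: [-0.2, 0.1, -1.3]
opening: 1.003
```

```bash
python3 - <<'E'
from h import *
st();s,p,q=wsnap('w11.png');rim(p,q,'yellow',0.107)
for d in r.spot_point(p,'sieve_yellow'): print(d['p'],np.array(d['xyz']))
b=snap('side','d11.png')
cv2.imwrite('pics/c11.png',np.hstack([cv2.resize(p['img'][60:260,230:430],(400,400)),cv2.resize(b['img'][230:330,290:390],(400,400))]))
E
```

```text
t 17.5 pos [ 0.5475 -0.1453  0.2045] rot [ 0.707   0.7073 -0.0004 -0.0011] F [-0.1954  0.0927 -1.2652] open 1.0034569935794404 q [ 0.4721  0.6924 -0.5008  1.77    0.4423  0.7955 -0.2469]
yellow ellipse px ((327.833251953125, 179.71363830566406), (91.50232696533203, 92.19544219970703), 39.16230773925781) -> world [ 0.5494 -0.107   0.107 ] enclosing circle mm 549.2545776367188 -107.91022491455078 57.42597579956055 x 0.5206938846099026 0.5776095936013403 y -0.1362663803116213 -0.07940050675099818
0.63 [ 0.5479 -0.1087  0.0713]
```

View pics/c11.png

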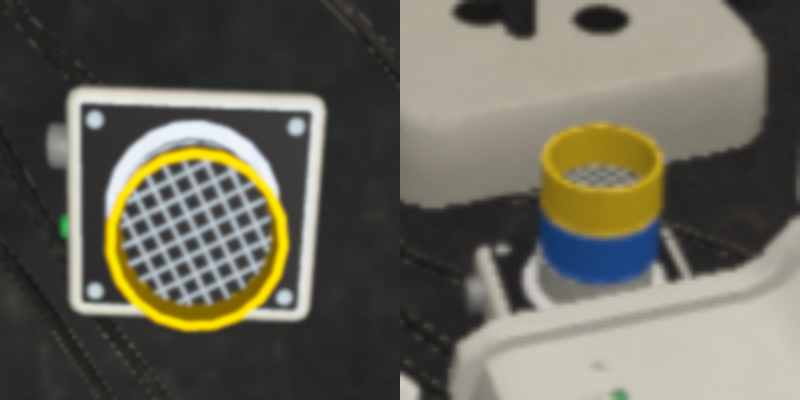

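Emit:
carry_out([
  [0.317,-0.149,0,0,0,0],
  [0.317,-0.149,0,0,0,0],
  [0.317,-0.149,0,0,0,0],
  [0.317,-0.149,0,0,0,0],
  [0.317,-0.149,0.02,0,0,0],
  [0.317,-0.149,0.04,0,0,0],
  [0.317,-0.149,0.055,0,0,0],
  [0.317,-0.149,0.07,0,0,0],
  [0.317,-0.149,0.07,0,0,0],
  [0.317,-0.149,0.07,0,0,0],
  [0.317,-0.149,0.07,0,0,0],
], fingers=46)

```text
clock: 18.75
tool_pos: [0.4002, 0.1698, 0.1362]
eef_rot: [0.708, 0.706, 0.0, 0.0]
contact_force: [0.2, -0.3, -0.4]
opening: 0.818
```

```bash
python3 - <<'E'
from h import *
r.snapshot('side');r.snapshot('side');st();s,p,q=wsnap('w12.png');rim(p,q,'red',0.034)
for d in r.spot_point(p,'sieve_red'): print(d['p'],np.array(d['xyz']))
st()
E
```

```text
t 18.85 pos [0.4005 0.1698 0.1364] rot [0.7081 0.7061 0.0006 0.0005] F [ 0.1324  0.1522 -0.1001] open 0.8224884742245157 q [-0.3274  0.6576 -0.2831  2.2156  0.5515  0.3331 -1.0828]
red ellipse px ((320.9770812988281, 167.4437255859375), (92.10591125488281, 92.87972259521484), 169.4383544921875) -> world [0.3986 0.2148 0.034 ] enclosing circle mm 398.6618957519531 213.78598022460938 57.64354705810547 x 0.37013450788626695 0.42704545984115544 y 0.18529655607615017 0.24229357040401336
0.65 [ 0.3984  0.21   -0.0024]
t 18.95 pos [0.4003 0.17   0.1363] rot [0.7079 0.7063 0.0006 0.0003] F [ 0.1638 -0.1272  0.4779] open 0.8234732756322278 q [-0.3278  0.6578 -0.2832  2.2157  0.5516  0.3328 -1.0831]
```

View pics/w12.png

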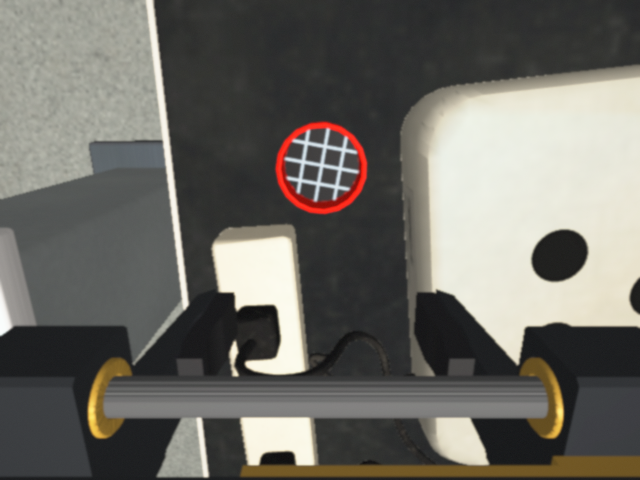

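```bash
python3 - <<'E'
from h import *
s,p,q=wsnap('w12b.png')
for z in (0,.03,.05): print(z,onz(q,401,150,z),onz(q,405,180,z),'strip',onz(q,214,232,z),onz(q,296,226,z),'heater inner',onz(q,430,150,z))
E
```

```text
0 [0.4534 0.2225 0.    ] [0.4574 0.2017 0.    ] strip [0.3192 0.1637 0.    ] [0.3796 0.1681 0.    ] heater inner [0.4734 0.2224 0.    ]
0.03 [0.4478 0.2252 0.03  ] [0.4514 0.2066 0.03  ] strip [0.3279 0.1726 0.03  ] [0.3818 0.1766 0.03  ] heater inner [0.4657 0.2251 0.03  ]
0.05 [0.4441 0.227  0.05  ] [0.4474 0.2099 0.05  ] strip [0.3337 0.1786 0.05  ] [0.3833 0.1822 0.05  ] heater inner [0.4606 0.227  0.05  ]
```

Emit:
carry_out([
  [0.044,-0.0017,0.02,0,0,65],
  [0.044,-0.0017,0.046,0,0,65],
  [0.044,-0.0017,0.046,0,0,65],
  [0.044,-0.0017,0.046,0,0,65],
  [0.044,-0.0017,0.046,0,0,65],
  [0.044,-0.0017,0.046,0,0,65],
  [0.044,-0.0017,0.046,0,0,65],
  [0.044,-0.0017,0.046,0,0,65],
  [0.044,-0.0017,0.046,0,0,65],
  [0.044,-0.0017,0.046,0,0,65],
  [0.044,-0.0017,0.046,0,0,65],
], fingers=30)

```text
clock: 20.1
tool_pos: [0.3979, 0.2148, 0.0898]
eef_rot: [0.976, 0.217, 0.0, -0.0]
contact_force: [-0.0, 0.1, 0.5]
opening: 0.883
```

```bash
python3 - <<'E'
from h import *
s=st();print(R.from_quat(s['eef_rot']).as_matrix());s,p,q=wsnap('w13.png')
E
```

```text
t 20.1 pos [0.3979 0.2148 0.0898] rot [ 0.9762  0.217   0.0001 -0.0001] F [-0.0118  0.1143  0.5065] open 0.8826128061906063 q [-0.5861  0.7598 -0.0175  2.2014  0.0666  0.1806 -1.7976]
[[ 0.9058  0.4237  0.0002]
 [ 0.4237 -0.9058  0.0002]
 [ 0.0003 -0.0002 -1.    ]]
```

View pics/w13.png

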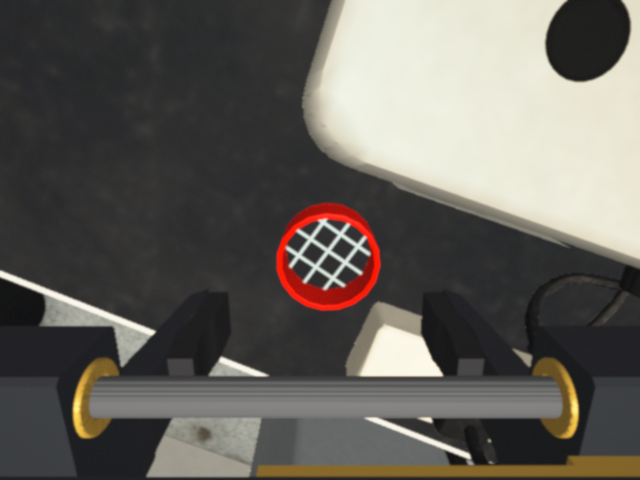

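```bash
python3 - <<'E'
from h import *
s,p,q=wsnap('w13b.png'); rim(p,q,'red',.034)
for v in (213,310): print(onz(q,328.5,v,.034))
print(onz(q,277,262,.034),onz(q,381,262,.034))
T=np.linalg.inv(q['extrinsics'])
print('strip',onz(q,376,303,.03),onz(q,348,372,.03),onz(q,376,303,.04),'heater',onz(q,480,215,.02),onz(q,330,150,.02))
st()
E
```

```text
red ellipse px ((327.8984069824219, 257.1378173828125), (104.31950378417969, 108.84456634521484), 0.6120547652244568) -> world [0.4017 0.2151 0.034 ] enclosing circle mm 400.5955810546875 215.18812561035156 62.515960693359375 x 0.36969963907893666 0.4313464682947339 y 0.1851110214796678 0.2426394166120139
[0.4239 0.2252 0.034 ]
[0.3733 0.2014 0.034 ]
[0.3876 0.2388 0.034 ] [0.4113 0.1881 0.034 ]
strip [0.3869 0.178  0.03  ] [0.3389 0.1722 0.03  ] [0.3909 0.1814 0.04  ] heater [0.4553 0.1471 0.02  ] [0.4521 0.2375 0.02  ]
t 20.2 pos [0.3978 0.2148 0.0898] rot [ 0.9762  0.2168  0.0001 -0.0001] F [-0.2256 -0.3548  0.7901] open 0.8844462777579155 q [-0.5863  0.7598 -0.0174  2.2015  0.0663  0.1806 -1.7979]
```

Emit:
carry_out([
  [0,0.002,0.02,0,0,0],
  [0,0.002,0.04,0,0,0],
  [0,0.002,0.06,0,0,0],
  [0,0.002,0.072,0,0,0],
  [0,0.002,0.08,0,0,0],
  [0,0.002,0.08,0,0,0],
  [0,0.002,0.08,0,0,0],
])

```text
clock: 20.9
tool_pos: [0.4026, 0.215, 0.0127]
eef_rot: [0.976, 0.22, -0.004, 0.001]
contact_force: [1.4, -0.9, -0.1]
opening: 0.879
```

Emit:
carry_out([
  [0,0,0.001,0,0,0],
  [0,0,0.001,0,0,0],
  [0,0,0.001,0,0,0],
  [0,0,0.001,0,0,0],
  [0,0,0.001,0,0,0],
  [0,0,0.001,0,0,0],
], fingers=255)

```text
clock: 21.5
tool_pos: [0.4028, 0.2152, 0.0123]
eef_rot: [0.976, 0.216, -0.004, 0.001]
contact_force: [0.5, -0.4, 0.1]
opening: 0.638
```

```bash
python3 - <<'E'
from h import *
s,p,q=wsnap('w14.png');st()
cv2.imwrite('pics/c14.png',cv2.resize(p['img'][240:430,220:430],None,fx=3,fy=3,interpolation=cv2.INTER_CUBIC))
E
```

```text
t 21.55 pos [0.4028 0.2152 0.0123] rot [ 0.9763  0.2163 -0.0041  0.0011] F [ 0.3552  0.6453 -0.3977] open 0.6405918724955162 q [-0.5635  0.9297 -0.0444  2.195   0.9295  0.0433 -2.6543]
```

View pics/c14.png

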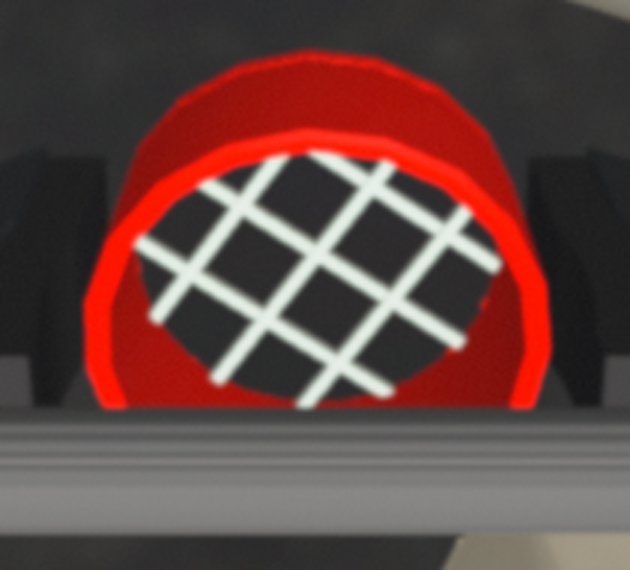

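```bash
python3 - <<'E'
from h import *
s,p,q=wsnap('w14b.png')
M=R.from_quat(s['eef_rot']).as_matrix();t=np.array(s['tool_pos'])
for u,v in ((325.8,283.3),(248,345),(403.7,345)): print((M.T@(onz(q,u,v,.034)-t)))
E
```

```text
[ 0.023   0.0001 -0.0219]
[-0.001  -0.0275 -0.0217]
[-0.001   0.0279 -0.0217]
```

Emit:
carry_out([
  [0,0,-0.01,0,0,0],
  [0,0,-0.03,0,0,0],
  [0,0,-0.05,0,0,0],
  [0,0,-0.075,0,0,0],
  [0,0,-0.1,0,0,0],
  [0,0,-0.12,0,0,0],
  [0,0,-0.14,0,0,0],
  [0,0,-0.14,0,0,0],
])

```text
clock: 22.4
tool_pos: [0.4048, 0.2162, 0.1541]
eef_rot: [0.976, 0.216, -0.002, 0.0]
contact_force: [1.5, 0.0, -0.2]
opening: 0.638
```

```bash
python3 - <<'E'
from h import *
s=st();print(R.from_quat(s['eef_rot']).as_matrix())
E
```

```text
t 22.4 pos [0.4048 0.2162 0.1541] rot [ 0.9764  0.216  -0.0024  0.0004] F [ 1.507   0.0028 -0.1717] open 0.6384469724463402 q [-0.2625  0.6709 -0.5209  2.1212  0.6686  0.52   -2.4225]
[[ 0.9066  0.4219 -0.0044]
 [ 0.4219 -0.9067 -0.0018]
 [-0.0048 -0.0003 -1.    ]]
```

Emit:
carry_out([
  [0,0.045,0,0,0,-8],
  [-0.001,0.09,0,0,0,-16],
  [-0.001,0.135,0,0,0,-24],
  [-0.002,0.18,0,0,0,-32],
  [-0.002,0.22,0,0,0,-40],
  [-0.003,0.255,0,0,0,-48],
  [-0.003,0.285,0,0,0,-56],
  [-0.004,0.315,0,0,0,-65],
  [-0.004,0.335,0,0,0,-65],
  [-0.004,0.35,0,0,0,-65],
  [-0.004,0.35,0,0,0,-65],
  [-0.004,0.35,0,0,0,-65],
])

```text
clock: 23.6
tool_pos: [0.5474, -0.1026, 0.1515]
eef_rot: [0.707, 0.707, -0.004, -0.002]
contact_force: [0.2, -0.9, 0.5]
opening: 0.639
```

```bash
python3 - <<'E'
from h import *
s=st();r.snapshot('side');s,p,q=wsnap('w15.png');s=st();print(R.from_quat(s['eef_rot']).as_matrix())
E
```

```text
t 23.6 pos [ 0.5474 -0.1026  0.1515] rot [ 0.707   0.7072 -0.0044 -0.0021] F [ 0.199  -0.9258  0.5129] open 0.6386266128197878 q [ 0.599   0.875  -0.9037  1.8261  0.8737  0.9094 -0.7238]
t 23.7 pos [ 0.5476 -0.1017  0.1521] rot [ 0.7062  0.708  -0.0042 -0.0018] F [0.3101 0.6246 0.2729] open 0.639343431566991 q [ 0.5982  0.8741 -0.9047  1.8264  0.8736  0.9098 -0.7233]
[[-0.0025  1.     -0.0085]
 [ 1.      0.0025 -0.0035]
 [-0.0035 -0.0085 -1.    ]]
```

View pics/w15.png

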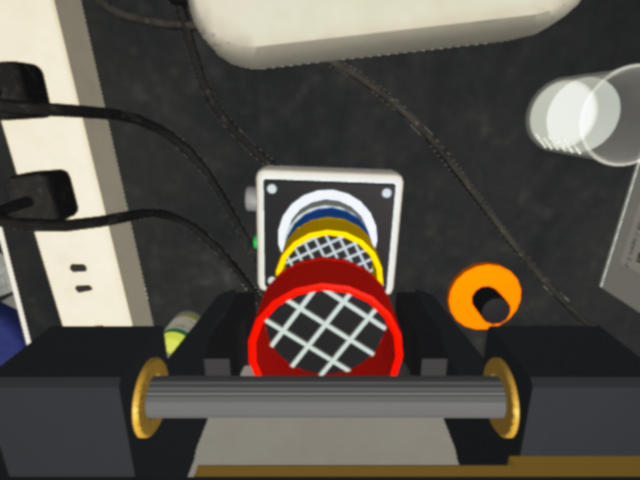

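Emit:
carry_out([
  [-0.001,0.001,0.008,-0.5,-0.3,0],
  [-0.001,0.001,0.016,-0.5,-0.3,0],
  [-0.001,0.001,0.024,-0.5,-0.3,0],
  [-0.001,0.001,0.03,-0.5,-0.3,0],
  [-0.001,0.001,0.036,-0.5,-0.3,0],
  [-0.001,0.001,0.036,-0.5,-0.3,0],
  [-0.001,0.001,0.036,-0.5,-0.3,0],
])

```text
clock: 24.4
tool_pos: [0.5489, -0.1043, 0.1163]
eef_rot: [0.707, 0.707, -0.003, 0.004]
contact_force: [0.9, -0.3, -1.2]
opening: 0.637
```

```bash
python3 - <<'E'
from h import *
b=snap('side','d16.png');s=st();print(R.from_quat(s['eef_rot']).as_matrix())
cv2.imwrite('pics/c16.png',cv2.resize(b['img'][220:330,280:400],(600,550),interpolation=cv2.INTER_CUBIC))
E
```

```text
t 24.45 pos [ 0.5491 -0.1042  0.1166] rot [ 0.707   0.7072 -0.0027  0.0037] F [-0.477  -0.5719 -0.5585] open 0.6364755148948487 q [ 0.5758  0.9174 -0.8571  1.8539  0.9499  0.8435 -0.7842]
[[-0.0002  1.      0.0014]
 [ 1.      0.0002 -0.0091]
 [-0.0091  0.0014 -1.    ]]
```

View pics/c16.png

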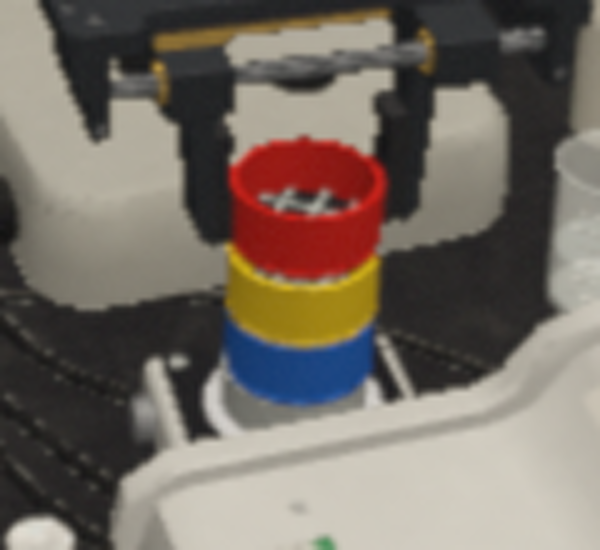

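Emit:
carry_out([
  [0.001,0,0.002,0,0,0],
  [0.001,0,0.004,0,0,0],
  [0.001,0,0.0055,0,0,0],
  [0.001,0,0.0055,0,0,0],
])

```text
clock: 24.85
tool_pos: [0.549, -0.1033, 0.1113]
eef_rot: [0.707, 0.707, -0.003, 0.004]
contact_force: [-0.8, -0.3, 3.1]
opening: 0.644
```

Emit:
carry_out([
  [0,0,0.001,0,0,0],
  [0,0,0.0015,0,0,0],
])

```text
clock: 25.05
tool_pos: [0.5491, -0.1033, 0.1111]
eef_rot: [0.707, 0.707, -0.003, 0.004]
contact_force: [-4.3, -1.0, 17.7]
opening: 0.639
```

Emit:
carry_out([
  [0,0,-0.002,0,0,0],
  [0,0,-0.002,0,0,0],
  [0,0,-0.002,0,0,0],
  [0,0,-0.002,0,0,0],
  [0,0,-0.002,0,0,0],
  [0,0,-0.03,0,0,0],
  [0,0,-0.08,0,0.5,0],
  [-0.043,0,-0.122,0,0.5,0],
  [-0.043,0,-0.122,0,0.5,0],
  [-0.043,0,-0.122,0,0.5,0],
  [-0.043,0,-0.122,0,0.5,0],
], fingers=0)

```text
clock: 26.15
tool_pos: [0.5479, -0.1446, 0.2306]
eef_rot: [0.707, 0.707, -0.0, -0.0]
contact_force: [-0.3, -0.5, -0.7]
opening: 0.999
```

```bash
python3 - <<'E'
from h import *
s=st();print(R.from_quat(s['eef_rot']).as_matrix())
s,p,q=wsnap('w17.png');rim(p,q,'red',0.133)
for d in r.spot_point(p,'sieve_red'): print(d['p'],np.array(d['xyz']))
b=snap('side','d17.png');a=snap('scene','s17.png')
for n in ['lid','vial']:
    for im in (a,b):
        for d in r.spot_point(im,n): print(n,d['p'],np.array(d['xyz']))
cv2.imwrite('pics/c17.png',np.hstack([cv2.resize(p['img'][60:260,230:430],(400,400)),cv2.resize(b['img'][220:320,290:390],(400,400))]))
E
```

```text
t 26.15 pos [ 0.5479 -0.1446  0.2306] rot [ 0.7068  0.7074 -0.0003 -0.0005] F [-0.3175 -0.472  -0.677 ] open 0.9993316915190673 q [ 0.7157  0.7882 -0.9882  1.7312  0.7506  1.0506 -0.5376]
[[-0.0008  1.     -0.0011]
 [ 1.      0.0008  0.0002]
 [ 0.0002 -0.0011 -1.    ]]
red ellipse px ((327.1512451171875, 180.83450317382812), (91.4273452758789, 92.12043762207031), 35.971256256103516) -> world [ 0.5494 -0.1071  0.133 ] enclosing circle mm 549.3399658203125 -107.99092102050781 57.36986541748047 x 0.5210696366115739 0.5774899412163791 y -0.13633383812817426 -0.07936624067223089
0.76 [ 0.5482 -0.1089  0.0983]
lid 0.65 [ 0.551  -0.1085  0.0429]
lid 0.6 [ 0.3617 -0.2974  0.0025]
lid 0.55 [ 0.672  -0.158   0.0037]
lid 0.49 [ 0.547  -0.1109  0.0561]
vial 0.71 [ 0.4291 -0.1926  0.0048]
vial 0.82 [ 0.4326 -0.1961  0.0002]
vial 0.74 [ 0.5424 -0.1098  0.0554]
```

View pics/c17.png

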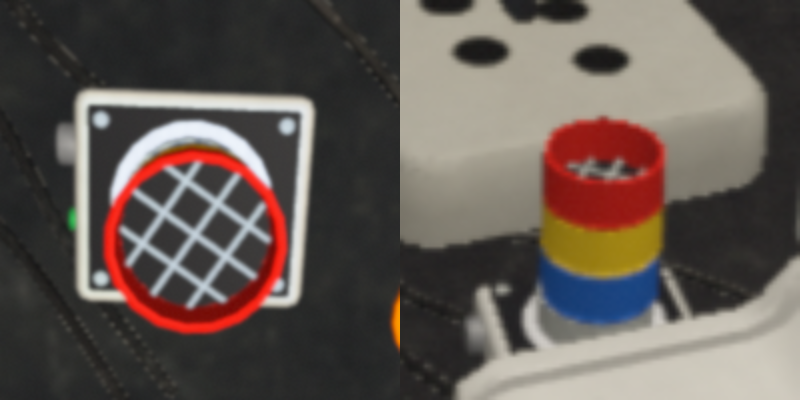

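Emit:
carry_out([
  [-0.03,-0.037,0,0,0,8],
  [-0.06,-0.074,0,0,0,16],
  [-0.09,-0.111,0,0,0,24],
  [-0.12,-0.148,0,0,0,32],
  [-0.152,-0.186,0.02,0,0,40],
  [-0.152,-0.186,0.05,0,0,48],
  [-0.152,-0.186,0.08,0,0,56],
  [-0.152,-0.186,0.11,0,0,64],
  [-0.152,-0.186,0.12,0,0,70],
  [-0.152,-0.186,0.12,0,0,70],
  [-0.152,-0.186,0.12,0,0,70],
], fingers=60)

```text
clock: 27.65
tool_pos: [0.3635, -0.2972, 0.112]
eef_rot: [0.984, 0.175, 0.001, 0.0]
contact_force: [-0.4, 0.5, 0.8]
opening: 0.766
```

```bash
python3 - <<'E'
from h import *
r.snapshot('side');s=st();print(R.from_quat(s['eef_rot']).as_matrix())
s,p,q=wsnap('w18.png')
for d in r.spot_point(p,'lid'): print(d['p'],np.array(d['xyz']))
st()
E
```

```text
t 27.7 pos [ 0.3636 -0.2974  0.1123] rot [0.9846 0.175  0.001  0.0006] F [1.355  0.2964 0.3193] open 0.7624702849607867 q [ 0.8967  0.7582 -0.5008  2.1264  0.8386  0.4595 -1.4836]
[[ 0.9387  0.3447  0.0022]
 [ 0.3447 -0.9387 -0.0009]
 [ 0.0018  0.0016 -1.    ]]
0.79 [ 0.3617 -0.2991  0.0031]
t 27.8 pos [ 0.3636 -0.2976  0.1125] rot [0.9847 0.1744 0.0012 0.0008] F [ 0.1534 -0.5597  0.3255] open 0.7673702389439595 q [ 0.8972  0.7578 -0.5007  2.1265  0.8387  0.4591 -1.4844]
```

View pics/w18.png

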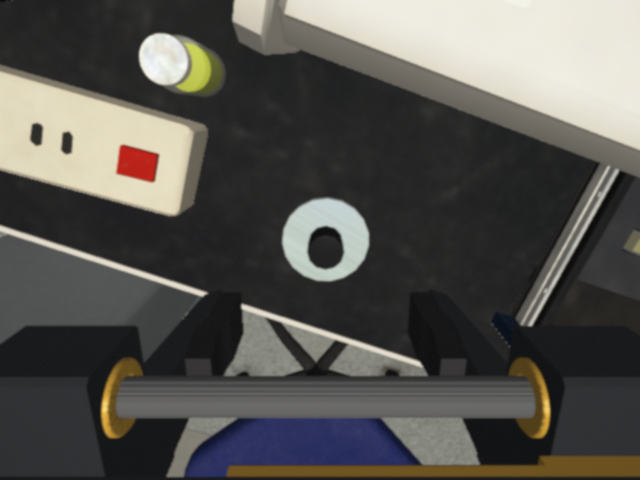

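```bash
python3 - <<'E'
from h import *
s,p,q=wsnap('w18b.png')
M=R.from_quat(s['eef_rot']).as_matrix();t=np.array(s['tool_pos'])
for u,v in ((282,239),(369,239),(325.5,197),(325.5,282)):
    w=onz(q,u,v,.014); print(w,M.T@(w-t))
cv2.imwrite('pics/c18.png',cv2.resize(p['img'][185:295,265:385],None,fx=5,fy=5,interpolation=cv2.INTER_CUBIC))
E
```

```text
[ 0.3545 -0.2715  0.014 ] [ 0.0002 -0.0278  0.0984]
[ 0.3736 -0.3238  0.014 ] [0.0002 0.0278 0.0985]
[ 0.3897 -0.2883  0.014 ] [ 0.0275 -0.      0.0985]
[ 0.336  -0.3079  0.014 ] [-0.0297  0.      0.0984]
```

View pics/c18.png

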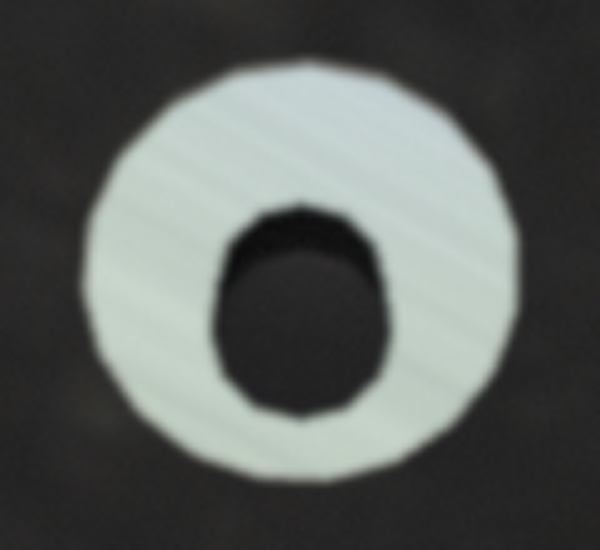

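Emit:
carry_out([
  [-0.001,0,0.025,0,0,0],
  [-0.001,0,0.045,0,0,0],
  [-0.001,0,0.065,0,0,0],
  [-0.001,0,0.08,0,0,0],
  [-0.001,0,0.09,0,0,0],
  [-0.001,0,0.093,0,0,0],
  [-0.001,0,0.093,0,0,0],
  [-0.001,0,0.093,0,0,0],
])

```text
clock: 28.65
tool_pos: [0.3625, -0.298, 0.0193]
eef_rot: [0.985, 0.174, 0.001, 0.001]
contact_force: [0.7, -0.0, -0.0]
opening: 0.764
```

```bash
python3 - <<'E'
from h import *
s=st();print(R.from_quat(s['eef_rot']).as_matrix())
s,p,q=wsnap('w19.png')
E
```

```text
t 28.65 pos [ 0.3625 -0.298   0.0193] rot [0.9848 0.1738 0.0009 0.0006] F [ 0.6523 -0.0362 -0.0292] open 0.764474340037474 q [ 0.6954  0.9165 -0.1711  2.1644  1.1218  0.1501 -1.7479]
[[ 0.9396  0.3423  0.002 ]
 [ 0.3423 -0.9396 -0.0009]
 [ 0.0016  0.0016 -1.    ]]
```

View pics/w19.png

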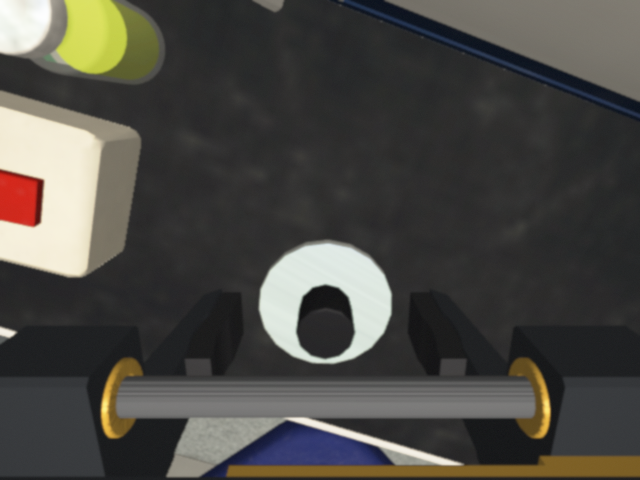

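Emit:
carry_out([
  [0,0,0.002,0,0,0],
  [0,0,0.002,0,0,0],
  [0,0,0.002,0,0,0],
  [0,0,0.002,0,0,0],
  [0,0,0.002,0,0,0],
  [0,0,0.002,0,0,0],
  [0,0,0.002,0,0,0],
  [0,0,0.002,0,0,0],
  [0,0,0.002,0,0,0],
], fingers=255)

```text
clock: 29.6
tool_pos: [0.3621, -0.2978, 0.0167]
eef_rot: [0.985, 0.174, 0.0, 0.0]
contact_force: [-0.4, 0.1, 0.4]
opening: 0.243
```

```bash
python3 - <<'E'
from h import *
s=st();print(R.from_quat(s['eef_rot']).as_matrix())
s,p,q=wsnap('w20.png')
E
```

```text
t 29.6 pos [ 0.3621 -0.2978  0.0167] rot [0.9848 0.1738 0.0005 0.0004] F [-0.3806  0.1485  0.3967] open 0.24307617413865135 q [ 0.688   0.9215 -0.1591  2.165   1.1299  0.1399 -1.7562]
[[ 0.9396  0.3422  0.0011]
 [ 0.3422 -0.9396 -0.0006]
 [ 0.0008  0.001  -1.    ]]
```

View pics/w20.png

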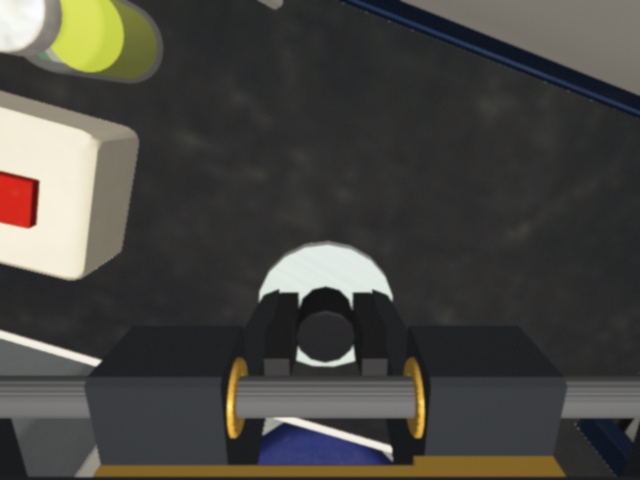

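```bash
python3 - <<'E'
from h import *
s,p,q=wsnap('w20b.png')
M=R.from_quat(s['eef_rot']).as_matrix();t=np.array(s['tool_pos'])
for u,v in ((258,302),(393,302),(325.5,242),(325.5,367)):
    w=onz(q,u,v,.014); print(M.T@(w-t))
# knob top
for u,v in ((325.5,309),(325.5,362)):
    w=onz(q,u,v,.036); print('knob',M.T@(w-t))
E
```

```text
[ 0.0037 -0.0277  0.0027]
[0.0037 0.0277 0.0027]
[ 0.0296 -0.      0.0027]
[-0.0274  0.      0.0027]
knob [ 0.012  -0.     -0.0193]
knob [-0.0096 -0.     -0.0193]
```

Emit:
carry_out([
  [0,0,-0.01,0,0,0],
  [0,0,-0.03,0,0,0],
  [0,0,-0.06,0,0,0],
  [0,0,-0.1,0,0,0],
  [0,0,-0.14,0,0,0],
  [0,0,-0.175,0,0,0],
  [0,0,-0.175,0,0,0],
])

```text
clock: 30.4
tool_pos: [0.3639, -0.2987, 0.1952]
eef_rot: [0.985, 0.173, 0.003, 0.003]
contact_force: [1.0, 0.2, -1.3]
opening: 0.245
```

```bash
python3 - <<'E'
from h import *
s=st();print(R.from_quat(s['eef_rot']).as_matrix())
s,p,q=wsnap('w21.png')
E
```

```text
t 30.4 pos [ 0.3639 -0.2987  0.1952] rot [0.9848 0.1734 0.0033 0.0029] F [ 0.9981  0.2289 -1.3248] open 0.24455554076110433 q [ 1.0246  0.6348 -0.6909  2.0573  0.6575  0.6684 -1.3262]
[[ 0.9399  0.3415  0.0074]
 [ 0.3415 -0.9399 -0.0045]
 [ 0.0055  0.0068 -1.    ]]
```

View pics/w21.png

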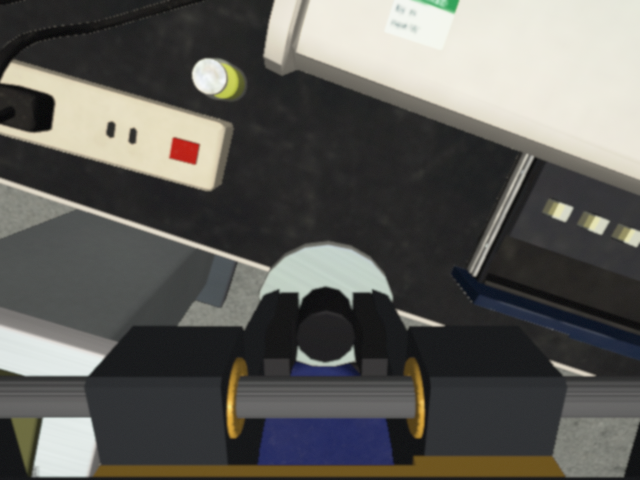

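Emit:
carry_out([
  [0.04,-0.019,0,0,0,-8],
  [0.08,-0.038,0,0,0,-16],
  [0.12,-0.058,0,0,0,-24],
  [0.16,-0.077,0,0,0,-32],
  [0.19,-0.092,0,0,0,-40],
  [0.215,-0.104,0,0,0,-48],
  [0.23,-0.11,0,0,0,-56],
  [0.239,-0.1155,0,0,0,-64],
  [0.239,-0.1155,0,0,0,-70],
  [0.239,-0.1155,0,0,0,-70],
  [0.239,-0.1155,0,0,0,-70],
  [0.239,-0.1155,0,0,0,-70],
])

```text
clock: 31.65
tool_pos: [0.5464, -0.1078, 0.191]
eef_rot: [0.708, 0.706, -0.001, 0.0]
contact_force: [0.7, -0.6, 0.1]
opening: 0.245
```

```bash
python3 - <<'E'
from h import *
r.snapshot('side');s,p,q=wsnap('w22.png');s=st();print(R.from_quat(s['eef_rot']).as_matrix())
E
```

```text
t 31.75 pos [ 0.5467 -0.1077  0.1915] rot [ 0.7075  0.7067 -0.0002  0.0006] F [-0.3035 -0.7101 -0.5689] open 0.24045015340073617 q [ 0.6471  0.8321 -0.9748  1.8005  0.83    0.9798 -0.6827]
[[ 0.0011  1.      0.0005]
 [ 1.     -0.0011 -0.001 ]
 [-0.001   0.0005 -1.    ]]
```

View pics/w22.png

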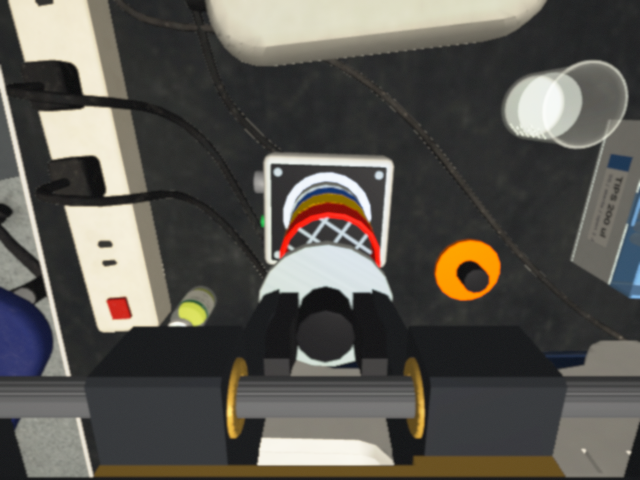

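Emit:
carry_out([
  [-0.001,0.0024,0.01,0,0,0],
  [-0.001,0.0024,0.02,0,0,0],
  [-0.001,0.0024,0.03,0,0,0],
  [-0.001,0.0024,0.037,0,0,0],
  [-0.001,0.0024,0.044,0,0,0],
  [-0.001,0.0024,0.044,0,0,0],
  [-0.001,0.0024,0.044,0,0,0],
])

```text
clock: 32.45
tool_pos: [0.5495, -0.1082, 0.1477]
eef_rot: [0.707, 0.707, 0.0, 0.0]
contact_force: [0.7, -0.1, -0.6]
opening: 0.241
```

```bash
python3 - <<'E'
from h import *
b=snap('side','d23.png');s=st()
cv2.imwrite('pics/c23.png',cv2.resize(b['img'][200:310,280:400],(600,550),interpolation=cv2.INTER_CUBIC))
E
```

```text
t 32.5 pos [ 0.5497 -0.1082  0.148 ] rot [0.707  0.7072 0.0004 0.0007] F [ 0.5147 -0.225  -0.9622] open 0.2392315172317977 q [ 0.6211  0.8898 -0.9268  1.8281  0.9047  0.9122 -0.7368]
```

View pics/c23.png

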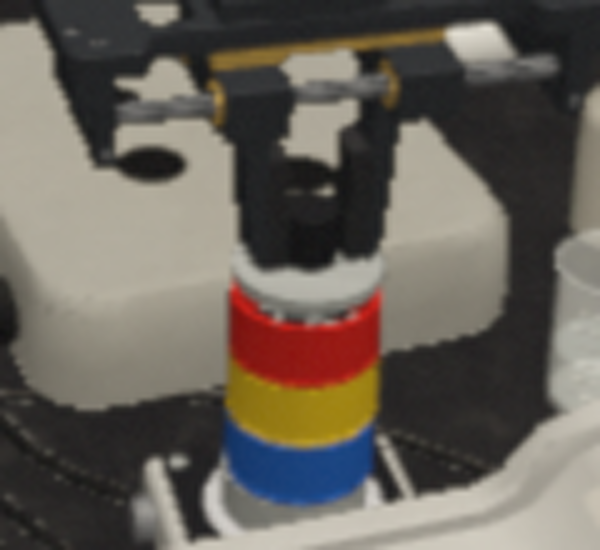

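Emit:
carry_out([
  [0,-0.0005,0.002,0,0,0],
  [0,-0.0005,0.004,0,0,0],
  [0,-0.0005,0.006,0,0,0],
  [0,-0.0005,0.007,0,0,0],
  [0,-0.0005,0.007,0,0,0],
])

```text
clock: 33.0
tool_pos: [0.5491, -0.1084, 0.1417]
eef_rot: [0.707, 0.707, 0.0, 0.001]
contact_force: [-1.5, -1.5, 6.6]
opening: 0.243
```

Emit:
carry_out([
  [0,0,-0.0005,0,0,0],
  [0,0,-0.0005,0,0,0],
  [0,0,-0.0005,0,0,0],
  [0,0,-0.0005,0,0,0],
  [0,0,-0.0005,0,0,0],
  [0,0,-0.0005,0,0,0],
  [0,0,-0.02,0,0,0],
  [0,0,-0.05,0,0,0],
  [0,0,-0.09,0,0,0],
  [-0.04,0,-0.12,0,0,0],
  [-0.04,0,-0.12,0,0,0],
  [-0.04,0,-0.12,0,0,0],
], fingers=40)

```text
clock: 34.2
tool_pos: [0.5488, -0.1494, 0.261]
eef_rot: [0.708, 0.706, 0.0, 0.001]
contact_force: [-0.7, 0.4, 0.2]
opening: 0.843
```

```bash
python3 - <<'E'
from h import *
s=st();s,p,q=wsnap('w24.png')
b=snap('side','d24.png');a=snap('scene','s24.png')
for im in (p,a,b):
  for n in ['lid','beaker','petri','vial']:
    for d in r.spot_point(im,n):
        if d['p']>.4: print(n,round(d['p'],2),np.array(d['xyz']))
cv2.imwrite('pics/c24.png',np.hstack([cv2.resize(p['img'][60:260,230:430],(400,500)),cv2.resize(b['img'][200:320,290:390],(400,500))]))
E
```

```text
t 34.2 pos [ 0.5488 -0.1494  0.261 ] rot [0.708  0.7063 0.0002 0.001 ] F [-0.6513  0.3704  0.1939] open 0.8425676773929014 q [ 0.7465  0.766  -1.041   1.6911  0.7283  1.1205 -0.5134]
lid 0.6 [ 0.5476 -0.1119  0.1297]
lid 0.59 [ 0.6731 -0.1614  0.0049]
beaker 0.77 [ 0.7099 -0.0253  0.0008]
vial 0.72 [ 0.4314 -0.1945  0.0045]
lid 0.8 [ 0.5499 -0.108   0.1231]
lid 0.54 [ 0.6711 -0.1566  0.0045]
beaker 0.82 [ 0.7103 -0.0294  0.0072]
petri 0.94 [0.6913 0.3869 0.0012]
vial 0.74 [ 0.548  -0.1111  0.0447]
vial 0.63 [ 0.4313 -0.1924  0.0028]
lid 0.97 [ 0.5476 -0.1065  0.126 ]
beaker 0.74 [ 0.7116 -0.0277  0.0041]
petri 0.76 [0.6912 0.385  0.0039]
vial 0.55 [ 0.4336 -0.1954  0.0004]
```

View pics/c24.png

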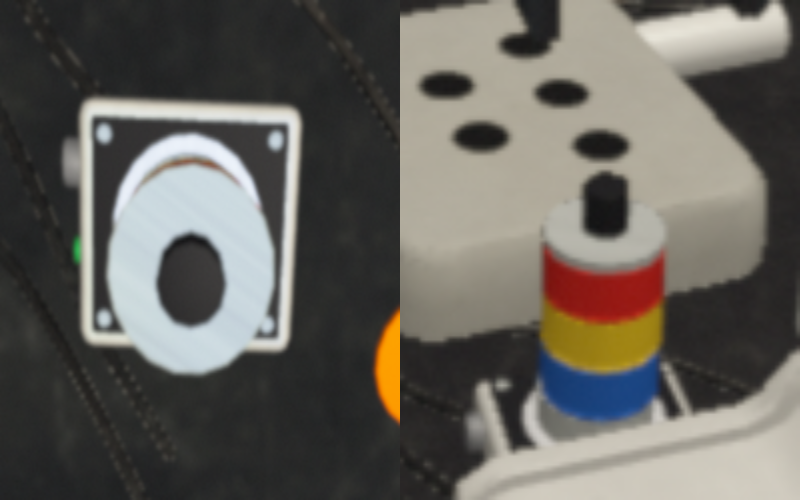

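View pics/s24.png

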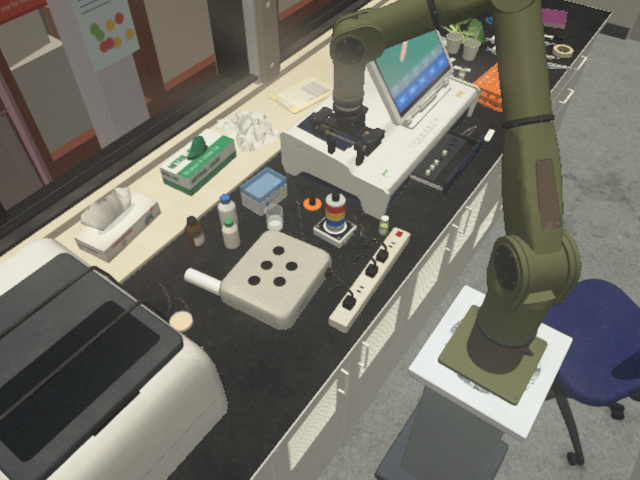

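```bash
python3 - <<'E'
from h import *
st(); print(r.finish_job())
E
```

```text
t 34.95 pos [ 0.5488 -0.1483  0.2608] rot [0.707  0.7072 0.0002 0.0006] F [ 0.5857 -1.2132  0.0753] open 0.8459136560590308 q [ 0.745   0.7666 -1.0416  1.6913  0.7283  1.121  -0.5128]
the job is handed in; nothing more can be done
None
```

The sieve stack is built on the receiver pan in the order asked: blue, yellow, red, then the lid with the black knob. The job is handed in at about 35 s of the 96 s allowed; no verdict was reported.

**Seating:** Each part met resistance within about 0.3 mm of its expected seated height (6 to 18 N when pressed down). After each release the pictures showed it level and flush.
- **Heights:** The networks put the origins of blue, yellow and red at 0.047, 0.071 and 0.098 m, against 0.047, 0.073 and 0.099 m expected. The lid came out at 0.123 to 0.130 m across the three cameras, against 0.125 m expected.
- **Centring:** The wrist camera put the three sieves within about 1 mm of each other sideways. The lid's estimates agree to within 4 mm, the networks' accuracy.

**Bystanders:** The beaker, petri dish and vial read the same as at the start, within measurement error. The gripper is open and about 0.1 m above the stack.

**Red sieve:** While gripping it, joints 6 and 7 came very close to their limits without passing them (0.043 against 0.04 and −2.654 against −2.66). This left the tool about half a degree off, which I corrected before placing.

**Other disagreements:** The networks also reported some false "lid" and "vial" hits on the shaker. These did not match the pictures, so I ignored them.

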